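# Moisture check of turning blanks on the x-y table

### The arm

A 7-joint arm with a two-finger parallel gripper is mounted at the origin on the work surface. World frame = base frame: x ahead of the robot, y to its left, z up, the work surface at z = 0. Lengths are in m, angles in rad, forces in N, time in s.
With the tool pointing down it reaches from about 0.4 to 0.875 m from the base axis. Payload 4.4 kg.
Tool frame: the origin (TCP) lies at the very end of the fingers, on their centre line; the grasp point (between the pads) lies 19 mm behind it (manip.tcp_to_grasp is the distance from the TCP to the grasp point, in m); z points along the fingers, y is the line along which they close (so a half turn about z gives the same grasp; the last joint's range is limited). The gripper opens to 85 mm and grips with 20 to 120 N. Pads are 22 mm wide; open, the fingers measure 114 mm over their backs; the gripper's body (76 mm by 85 mm) begins 54 mm behind the grasp point. The pads swing forward as they close: fully open they stand 13 mm farther back than shut.
Start: joints at [1.226, 0.628, 0.038, 1.517, -0.027, 0.996, -0.02], TCP at [0.179, -0.625, 0.231] pointing down, gripper open.
Joint ranges: [-3.06, 3.06], [-0.37, 2.12], [-1.25, 1.32], [0.18, 2.47], [-1.1, 4.24], [0.23, 1.98], [-2.94, 2.94]. Speed limits (rad/s): [2.57, 2.57, 3.14, 3.14, 3.14, 3.14, 3.14].

### API

Orientations are given as [roll, pitch, yaw] about the fixed x, y, z axes, in that order (R = Rz(yaw) Ry(pitch) Rx(roll)).
In Python, from station import manip, imaging gives the robot as it stands. The module is installed in compiled form; this text tells all that it offers.
- The arm moves only by the tool drive_tool, never from a script. Its argument "rows" is text: rows parted by semicolons, each of 7 numbers parted by spaces: the shift along the world's x, y, z in cm, then the turn, a rotation vector about the world's x, y, z in degrees, then the opening, from 0 (shut) to 1 (fully open). A call has 1 to 12 rows; each row is the pose to reach, as a shift and turn from the pose commanded when the call began; what a row does not reach only later rows make up. A row lasts 1/10 s, in which the tool goes at most 50 mm and 8.59 degrees, less where a joint would pass 70% of its speed; a pose out of reach is approached as far as the arm can. A call with a gripper value outside its range is refused whole. The fingers move at their own pace and stop on an object; the grip force is fixed at half the most. Time passes only in rows, so rows that repeat a pose let the fingers close. It gives the time, the measured TCP pose, the force, the opening and the grip force at its end, in the units of the state.
- manip.get_obs(): the state, without advancing time (a new reading comes with each control period).
- imaging.snapshot(name): name is "side" or "top" or "wrist"; returns (picture, depth): 384x512x3 uint8, red, green, blue; 384x512 float32, m along the optical axis (not along the pixel's ray), 0 where there is no reading.
- imaging.camera_params(name): a dict with "fovy" (degrees; the focal length in pixels is half the picture's height over the tangent of half this angle, whatever the lens; pixels are square), "cx", "cy" (the principal point, pixels), "k1" (the pictures are not rectified: a ray, as slopes to the right and down, at radius r is drawn at 1 + k1 r^2 times it, then the intrinsics apply), "view" (4x4, takes a point from world to camera coordinates). Camera axes: x right, y down, z forward; pixel columns grow to the right and rows downward; lengths in m; the calibration is good to about 2 mm. A picture is of the moment at which its call begins: read the wrist's pose just before it. camera_params takes no time and is no camera call; for the wrist camera it gives the pose at the moment of the call.
- manip.job_done(): hands the job in; it is judged then, once.
The state is a dict: "time": time; "q": joint angles; "qd": joint speeds; "joint_efforts": joint torques, N m; "position": TCP position; "orientation": TCP orientation; "wrist_force": force on the tool from outside, world axes, zero at the start; "ft_torque": the same for the moment, N m; "grip_width": finger opening in m; "grasp_force": force on a finger pad.
Only numpy, scipy, OpenCV 4.12 (cv2) and the standard library are available. Lean on these libraries where they do the work, as an engineer would, in place of code of your own. Each camera call takes 0.05 s, during which the arm holds its last target. There are 200 camera calls.

### The job

Check the turning blanks (the square wooden pieces on the bench to the robot's left, two or three of them) for moisture: draw the x-y table's carriage fully out to its front stop, lay each blank level on a cradle of its own along the ribbed carriage, then, with the handle, move the carriage so that the middle of each blank in turn, longest first and shortest last, stands still right under the meter's fixed pointer for two seconds. Then draw the carriage fully out to the front stop again, and lay all the blanks side by side across the two slats of the drying rack, level and centred over the slats. Do not strike the meter, and leave the bowl and the round wooden disc alone.

Things in the scene. Friction and masses are not known exactly. Their poses are not given: they have to be found in the camera images.
- blank_long: longest blank: plain square bar of pale wood with dark sealed ends, 140 x 38 x 38 mm, about 0.15 kg. Lies on any of its four long faces. Origin at the middle of the piece (half its length, 19 mm above its underside), own x along its length. A black dot marks the middle of each long side. May be absent.
- blank_mid: middle blank: pale wood, 110 mm long overall: a 93 mm long, 38 x 38 mm square part (own x -55 to +38 mm) and a turned round tenon of 28 mm diameter (own x +38 to +55 mm); about 0.12 kg. Lies on any of its four long faces. Origin at the middle of the piece (half its length, 19 mm above its underside), own x along its length. A black dot marks the middle of each long side. May be absent.
- blank_short: shortest blank: plain square block of pale wood, 80 x 38 x 38 mm, about 0.09 kg. Lies on any of its four long faces. Origin at the middle of the piece (half its length, 19 mm above its underside), own x along its length. A black dot marks the middle of each long side. May be absent.
- unit: grey bed of the x-y table, fixed to the bench; origin on the bench straight below the pointer; own x is the way the saddle slides (away from the robot), own y the way the carriage slides (to the left), z up. It stands turned by a few degrees. Its bed is 450 x 240 mm, 10 mm thick.
- saddle (a joint): travel (m) of the saddle, which bears the carriage, along unit x: 0 = drawn fully out towards the robot, at the front stop (up to 0.010 counts); 0.20 = rear stop; at 0.155 the carriage's centre is level with the pointer in x. About 2 N of friction plus 8 N s/m; stays where it is left.
- carriage (a joint): travel of the carriage across the saddle, along the unit's own y in m, -0.14 to 0.14; at 0 the carriage's centre is level with the pointer in y. About 2 N of friction plus 8 N s/m; stays where it is left.
- carriage_top (a point): centre of the top face of the aluminium carriage plate (170 mm along x, 320 mm along y), 48 mm above the bench; axes as the unit's. A blank lying on a cradle has its middle 37 mm above this.
- handle (a point): the carriage's handle: black upright block 26 mm wide (unit y) x 36 mm (unit x), 48 to 105 mm above the bench, on a tongue 125 mm in front of the carriage's centre; this point is on its axis, 82 mm above the bench. Pinch it from above across the 26 mm and guide it along the slides; axes as the unit's.
- cradle0 (a point): right-hand cradle (carriage x -15, y -110 mm): two black ribs 10 mm wide, 18 mm high, 50 mm apart (centres) along unit x, each 100 mm long along y; this point is midway between them at the height of their tops (66 mm above the bench). A blank lies across both ribs, length along unit x, middle within 25 mm of the point.
- cradle1 (a point): middle cradle (carriage x +15, y 0), otherwise as cradle0
- cradle2 (a point): left-hand cradle (carriage x -15, y +110 mm), otherwise as cradle0
- pointer (a point): tip of the meter's fixed brass pointer, pointing down, 120 mm above the bench: 16 mm above the top of a blank on a cradle
- meter: the fixed moisture meter: 50 x 45 mm grey housing 157 to 233 mm above the bench right over the pointer, on an arm (26 mm square, top at 248 mm) from a round post (26 mm thick, 260 mm high) 125 mm behind the pointer; origin as the unit's. Must not be struck (more than 3 N).
- rack: fixed dark wooden rack on the right: two slats 270 mm long (own x), 14 mm wide, centred at own y -25 and +25 mm, tops 35 mm above the bench, on 20 mm high feet. Origin on the bench under its centre. Blanks lie across both slats, length along own y, middles within 16 mm of the middle line between the slats, 54 mm above the bench; room for three at own x -75, 0, +75 mm.
- bowl: bystander: wooden bowl 100 mm across, 60 mm high; origin under its centre
- disc: bystander: round wooden blank 90 mm across, 50 mm high; origin under its centre
Things that resemble listed ones, but are neither listed nor needed, are in the scene too. Leave any orange look-alike of the blank_long alone. What is shaped like the blank_mid but blue is not meant.

How it is judged:
On the way, in this order (a step that is already met when the one before it is completed fails the run):
1. carriage drawn fully out to its front stop, with every blank present lying level on its own cradle, let go (value of joint saddle below 0.01 m and angle between blank_long's own x axis and vertical between 1.5 and 1.642 rad and z of blank_long in the frame of carriage_top between 0.031 and 0.043 m and (horizontal distance between blank_long and cradle0 below 0.025 m or horizontal distance between blank_long and cradle1 below 0.025 m or horizontal distance between blank_long and cradle2 below 0.025 m) and contact force between the fingers and blank_long below 0.5 N and linear speed of each of blank_long, blank_mid, blank_short below 0.02 m/s and angle between blank_mid's own x axis and vertical between 1.5 and 1.642 rad and z of blank_mid in the frame of carriage_top between 0.031 and 0.043 m and (horizontal distance between blank_mid and cradle0 below 0.025 m or horizontal distance between blank_mid and cradle1 below 0.025 m or horizontal distance between blank_mid and cradle2 below 0.025 m) and contact force between the fingers and blank_mid below 0.5 N and angle between blank_short's own x axis and vertical between 1.5 and 1.642 rad and z of blank_short in the frame of carriage_top between 0.031 and 0.043 m and (horizontal distance between blank_short and cradle0 below 0.025 m or horizontal distance between blank_short and cradle1 below 0.025 m or horizontal distance between blank_short and cradle2 below 0.025 m) and contact force between the fingers and blank_short below 0.5 N), for 0.3 s.
2. blank_long, lying on the carriage, stands still with its middle within 6 mm of straight below the pointer for 1.5 s (angle between blank_long's own x axis and vertical between 1.5 and 1.642 rad and z of blank_long in the frame of carriage_top between 0.031 and 0.043 m and horizontal distance between blank_long and pointer below 0.006 m and linear speed of blank_long below 0.015 m/s and contact force between the fingers and blank_long below 0.5 N), for 1.5 s.
3. blank_mid, lying on the carriage, stands still with its middle within 6 mm of straight below the pointer for 1.5 s (angle between blank_mid's own x axis and vertical between 1.5 and 1.642 rad and z of blank_mid in the frame of carriage_top between 0.031 and 0.043 m and horizontal distance between blank_mid and pointer below 0.006 m and linear speed of blank_mid below 0.015 m/s and contact force between the fingers and blank_mid below 0.5 N), for 1.5 s.
4. blank_short, lying on the carriage, stands still with its middle within 6 mm of straight below the pointer for 1.5 s (angle between blank_short's own x axis and vertical between 1.5 and 1.642 rad and z of blank_short in the frame of carriage_top between 0.031 and 0.043 m and horizontal distance between blank_short and pointer below 0.006 m and linear speed of blank_short below 0.015 m/s and contact force between the fingers and blank_short below 0.5 N), for 1.5 s.
At the end, for the whole second after the job is handed in: Every blank present lies level (within 4 degrees) across both slats of the rack, within 17 degrees of square to them, its middle within 16 mm of the rack's middle line and within 130 mm of its centre along it, at rest and let go; the saddle is within 10 mm of its front stop (value of joint saddle below 0.01 m and angle between blank_long's own x axis and vertical between 1.5 and 1.642 rad and y of blank_long in the frame of rack between -0.016 and 0.016 m and x of blank_long in the frame of rack between -0.13 and 0.13 m and z of blank_long in the frame of rack between 0.048 and 0.06 m and angle between the x axis of each of blank_long, blank_mid, blank_short and the y axis of rack, either way round below 0.3 rad and linear speed of each of blank_long, blank_mid, blank_short below 0.02 m/s and angle between blank_mid's own x axis and vertical between 1.5 and 1.642 rad and y of blank_mid in the frame of rack between -0.016 and 0.016 m and x of blank_mid in the frame of rack between -0.13 and 0.13 m and z of blank_mid in the frame of rack between 0.048 and 0.06 m and angle between blank_short's own x axis and vertical between 1.5 and 1.642 rad and y of blank_short in the frame of rack between -0.016 and 0.016 m and x of blank_short in the frame of rack between -0.13 and 0.13 m and z of blank_short in the frame of rack between 0.048 and 0.06 m); the robot touches nothing.
It fails at once if the meter is struck (more than 3 N) (contact force between meter and anything else above 3 N).
It fails at once if the bowl is moved more than 30 mm (distance of bowl from where it was at the start of the episode above 0.03 m).
It fails at once if the disc is moved more than 30 mm (distance of disc from where it was at the start of the episode above 0.03 m).
Of blank_long, blank_mid, blank_short only 2 to 3 are there at a start; the rules pass over those that are not, and their reading is None.
At some moment in a run one of blank_long, blank_mid, blank_short may be knocked a few centimetres aside while the robot is not near it.
Once in a run the grip may slacken for a moment while it holds something.
It also fails if it takes over 210 s, if anything falls off the work surface, if the arm or the gripper's body presses on something with over 40 N, if the wrist force passes 120 N, or if a joint passes its speed limit or range.

## Working session

There is one attempt and no reset: what is moved stays moved. The work goes in short steps, Python scripts to look and compute and a tool call to move; the robot and the scene stay as the last step left them, time stands still between calls to the robot, and variables do not carry over. Pictures are saved under pics/ and viewed, at most 14 in all, crops included, and the job is handed in when it is done.

Besides the shell and the picture viewer there is one more tool, called after "Emit:" by a JSON object that holds its "fn" and its "kwargs", one argument or row to a line. drive_tool: Moves the arm, as the interface text tells. Its arguments: {"type":"object","properties":{"rows":{"type":"string"}},"required":["rows"]}

```bash
mkdir -p pics; cat > h.py <<'E'
import numpy as np, cv2
from station import manip, imaging
def snap(n):
    P=imaging.camera_params(n); im,d=imaging.snapshot(n); return P,im,d
def cloud(P,d):
    f=d.shape[0]/2/np.tan(np.radians(P['fovy'])/2)
    K=np.array([[f,0,P['cx']],[0,f,P['cy']],[0,0,1.]])
    v,u=np.mgrid[:d.shape[0],:d.shape[1]].astype(float)
    # invert r_d = r(1+k1 r^2)
    pts=cv2.undistortPoints(np.stack([u,v],-1).reshape(-1,1,2),K,np.array([P['k1'],0,0,0,0.])).reshape(*d.shape,2)
    c=np.concatenate([pts*d[...,None],d[...,None],np.ones_like(d)[...,None]],-1)
    w=c@np.linalg.inv(np.array(P['view'])).T
    w=w[...,:3]; w[d<=0]=np.nan
    return w
def save(n,im): cv2.imwrite('pics/'+n+'.png',im[...,::-1])
E
python3 - <<'E'
from h import *
for n in('top','side'):
    P,im,d=snap(n); save(n+'0',im); np.savez(n+'0.npz',w=cloud(P,d),im=im)
    print(n,P)
o=manip.get_obs(); print(o); print(manip.tcp_to_grasp)
E
```

```text
top {'fovy': 55.34734350192073, 'cx': 255.56071416451272, 'cy': 190.1910987475565, 'k1': -0.051503284537820354, 'view': array([[-2.38575909e-02, -9.99715243e-01,  4.98367141e-04,
         6.83208355e-02],
       [-9.81376232e-01,  2.33248889e-02, -1.90674174e-01,
         5.07869862e-01],
       [ 1.90608254e-01, -5.03811210e-03, -9.81653254e-01,
         1.02891816e+00],
       [ 0.00000000e+00,  0.00000000e+00,  0.00000000e+00,
         1.00000000e+00]])}
side {'fovy': 50.489938979901886, 'cx': 251.4096488651881, 'cy': 187.88441802333364, 'k1': -0.04385970331825551, 'view': array([[-0.93927585, -0.34292061,  0.01289686,  0.48552434],
       [-0.25824451,  0.68159528, -0.68464417,  0.14538932],
       [ 0.22598816, -0.64640028, -0.72876335,  1.55488694],
       [ 0.        ,  0.        ,  0.        ,  1.        ]])}
{'time': 0.1, 'q': array([ 1.22618636,  0.6292862 ,  0.03843947,  1.51825667, -0.02701413,
        0.99630662, -0.01999266]), 'qd': array([ 5.01261646e-04, -2.33858564e-03,  2.44624666e-03, -1.56131757e-03,
        2.00252408e-03,  6.68292566e-06,  1.08640175e-04]), 'joint_efforts': array([ 3.18441904e-03, -5.64534259e+01,  1.23126458e+00, -1.93971205e+01,
        1.14427105e-02,  5.43408649e-03, -2.10829302e-05]), 'position': array([ 0.17876991, -0.62435057,  0.23046347]), 'orientation': array([-3.13985343e+00,  4.19694137e-06,  2.78814160e-01]), 'wrist_force': array([-0.17244077, -0.84946159,  0.09843223]), 'ft_torque': array([ 0.01853009,  0.03285111, -0.01695675]), 'grasp_force': 0.0, 'grip_width': 0.08545728394781049}
0.0187
```

View pics/top0.png

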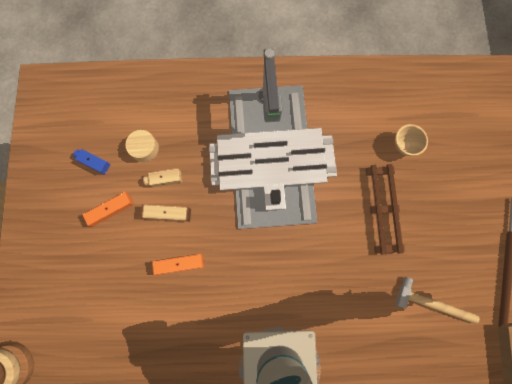

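View pics/side0.png

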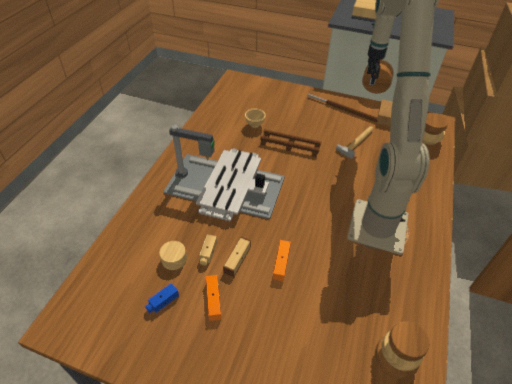

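Candidates in the top view are pale blank with tenon (163,177), pale plain bar (165,213), orange look-alikes (107,209) and (178,264), blue tenon piece (92,162), and the disc (141,146). The two pale ones match the description. I'll measure next.

```bash
python3 - <<'E'
from h import *
z=np.load('top0.npz'); w=z['w']; im=z['im']
hsv=cv2.cvtColor(im,cv2.COLOR_RGB2HSV)
for (u,v) in [(163,177),(165,213),(107,209),(178,264),(141,146),(411,140),(276,197),(271,159),(383,210),(399,210),(235,157),(270,144)]:
    print((u,v),w[v,u].round(3),hsv[v,u])
def rect(mask,name):
    p=w[mask][:,:2].astype(np.float32); r=cv2.minAreaRect(p); print(name,len(p),np.round(r[0],4),np.round(r[1],3),round(r[2],1),'z',np.nanmedian(w[mask][:,2]).round(4)); return r
H,W=im.shape[:2]; V,U=np.mgrid[:H,:W]
def box(a,b,c,d): return (U>=a)&(U<b)&(V>=c)&(V<d)
zz=w[...,2]
top=(zz>0.030)&(zz<0.048)
rect(top&box(138,190,165,190),'mid'); rect(top&box(135,195,200,228),'bar')
rect(top&box(150,210,250,278),'orange'); rect(top&box(80,135,190,228),'orange2')
rect((zz>0.055)&(zz<0.075)&box(210,340,125,190)&(im.sum(-1)<220),'ribs?')
m=((zz>0.057)&(zz<0.075)&box(205,340,125,190)).astype(np.uint8)
n,l=cv2.connectedComponents(m)
for i in range(1,n):
    if (l==i).sum()>15: rect(l==i,'rib')
rect((zz>0.09)&(zz<0.12)&box(260,295,180,215),'handle')
rect((zz>0.040)&(zz<0.054)&box(205,345,120,195)&(hsv[...,1]<60),'plate')
m=(((zz>0.027)&(zz<0.045))&box(365,410,160,260)).astype(np.uint8)
rect(m>0,'rack')
n,l=cv2.connectedComponents(m)
for i in range(1,n):
    if (l==i).sum()>25: rect(l==i,'slat')
rect((zz>0.005)&(zz<0.015)&box(225,325,80,235)&(hsv[...,1]<80),'bed')
rect((zz>0.05)&(zz<0.07)&box(390,435,120,165),'bowl')
rect((zz>0.04)&(zz<0.06)&box(120,160,128,165),'disc')
c=np.hstack([cv2.resize(im[155:235,75:205],None,fx=5,fy=5,interpolation=3)])
save('crop0',c)
E
```

```text
(163, 177) [0.558 0.333 0.04 ] [ 19 111 235]
(165, 213) [0.449 0.325 0.037] [ 16 116 197]
(107, 209) [0.465 0.498 0.039] [ 10 188 208]
(178, 264) [0.301 0.284 0.038] [ 11 181 175]
(141, 146) [0.654 0.4   0.05 ] [ 19 110 236]
(411, 140) [ 0.664 -0.437  0.019] [ 16 116 138]
(276, 197) [0.478 0.    0.103] [13 36 64]
(271, 159) [0.598 0.009 0.068] [16 35 80]
(383, 210) [ 0.445 -0.327  0.018] [ 11 145 123]
(399, 210) [ 0.444 -0.376  0.018] [ 12 148 131]
(235, 157) [0.607 0.115 0.066] [12 45 73]
(270, 144) [0.645 0.01  0.065] [15 38 68]
mid 410 [0.5597 0.3394] [0.039 0.107] 7.8 z 0.0379
bar 615 [0.4513 0.3267] [0.14  0.039] 84.9 z 0.0378
orange 649 [0.3018 0.287 ] [0.038 0.139] 8.2 z 0.0382
orange2 623 [0.467  0.5014] [0.04  0.142] 26.4 z 0.0381
ribs? 477 [0.6052 0.0084] [0.087 0.313] 3.0 z 0.0658
rib 138 [0.6466 0.01  ] [0.012 0.096] 3.6 z 0.0655
rib 133 [ 0.6221 -0.1012] [0.011 0.098] 3.0 z 0.0654
rib 138 [0.6109 0.1188] [0.011 0.098] 2.9 z 0.0654
rib 138 [0.5966 0.0071] [0.011 0.098] 3.3 z 0.0656
rib 134 [ 0.5719 -0.1041] [0.011 0.098] 3.1 z 0.0656
rib 133 [0.5609 0.1154] [0.011 0.1  ] 3.1 z 0.0658
handle 121 [0.4811 0.0012] [0.025 0.034] 88.1 z 0.1043
plate 5093 [0.5936 0.0052] [0.199 0.372] 3.0 z 0.0481
rack 1002 [ 0.4507 -0.3331] [0.268 0.068] 2.2 z 0.0345
slat 495 [ 0.4497 -0.3074] [0.266 0.017] 2.1 z 0.0346
slat 507 [ 0.4517 -0.3585] [0.268 0.018] 2.2 z 0.0345
bed 4161 [0.6325 0.0047] [0.451 0.24 ] 2.9 z 0.0101
bowl 272 [ 0.6538 -0.4197] [0.097 0.098] 74.6 z 0.0589
disc 695 [0.6626 0.4037] [0.091 0.088] 44.8 z 0.05
```

View pics/crop0.png

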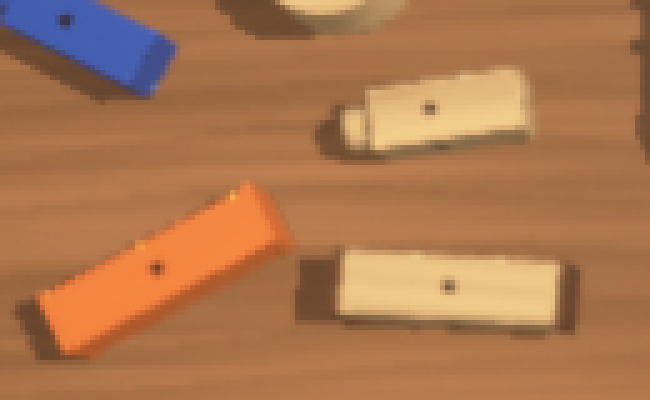

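The crop shows the plain bar (dot at ~(165,212) in the full image) and the tenoned piece, tenon to the left (dot ~(161,176)); the orange and blue pieces are clearly distinct. So long and mid are present and short is absent.

```bash
python3 - <<'E'
from h import *
for n in('top','side'):
    z=np.load(n+'0.npz'); w=z['w']; im=z['im']; X,Y,Z=[w[...,i] for i in range(3)]
    e=np.array([.99875,.0501]); nn=np.array([-.0501,.99875])
    near=(X>.62)&(X<.95)&(abs(Y)<.12)
    s=w[...,:2]@e; t=w[...,:2]@nn
    for a,b in((.25,.27),(.238,.253),(.16,.236),(.11,.156),(.06,.15)):
        m=near&(Z>a)&(Z<b)
        if a==.06: m&=s>.75
        if m.sum()>3: print(n,a,b,m.sum(),'s',np.percentile(s[m],[0,2,50,98,100]).round(4),'t',np.percentile(t[m],[0,2,50,98,100]).round(4))
z=np.load('top0.npz');w=z['w']
for u,v in((161,176),(165,212)): print(w[v,u].round(4))
# base of s,t for carriage pts
print('bed',np.array([.6325,.0047])@np.array([e,nn]).T,'car',np.array([.6066,.0078])@np.array([e,nn]).T)
E
```

```text
top 0.25 0.27 156 s [0.6783 0.6806 0.8141 0.8357 0.8377] t [-0.0391 -0.0382 -0.0263 -0.0147 -0.0143]
top 0.238 0.253 555 s [0.6757 0.677  0.7448 0.8201 0.8459] t [-0.0402 -0.0395 -0.0264 -0.0142 -0.0139]
top 0.16 0.236 330 s [0.672  0.6728 0.6782 0.822  0.8248] t [-0.0494 -0.0479 -0.0197 -0.0045 -0.0044]
top 0.11 0.156 25 s [0.8166 0.8166 0.8203 0.8278 0.8281] t [-0.0198 -0.0197 -0.0168 -0.0141 -0.0141]
top 0.06 0.15 52 s [0.814  0.8148 0.8191 0.8275 0.8281] t [-0.0238 -0.0238 -0.0173 -0.0141 -0.0141]
side 0.25 0.27 65 s [0.677  0.6781 0.8136 0.8357 0.8374] t [-0.0392 -0.0347 -0.0212 -0.0077 -0.0068]
side 0.238 0.253 234 s [0.6759 0.677  0.7479 0.8399 0.8442] t [-0.0432 -0.037  -0.0183 -0.0083 -0.006 ]
side 0.16 0.236 398 s [0.6714 0.674  0.7126 0.8364 0.8465] t [-0.0468 -0.0365 -0.0111 -0.0003  0.0025]
side 0.11 0.156 61 s [0.6948 0.6981 0.8189 0.8345 0.8368] t [-0.0299 -0.0278 -0.0169 -0.0107 -0.0103]
side 0.06 0.15 106 s [0.8128 0.8136 0.8215 0.8363 0.8388] t [-0.0344 -0.0309 -0.0159 -0.0086 -0.0077]
[0.5621 0.3399 0.0361]
[0.4521 0.3244 0.0395]
bed [ 0.63194484 -0.02699412] car [ 0.60623253 -0.02260041]
```

Only long and mid are there. Pointer ≈ 0.70 along unit x (world ≈ (0.699, 0.008)). The saddle is now ≈ 0.063 m, carriage ≈ +0.004. I'm moving to the handle.

Emit:
{"fn": "drive_tool", "kwargs": {
  "rows": "15 31 4 0 0 -13.1 0.75; 15 31 4 0 0 -13.1 0.75; 15 31 4 0 0 -13.1 0.75; 15 31 4 0 0 -13.1 0.75; 15 31 4 0 0 -13.1 0.75; 15 31 4 0 0 -13.1 0.75; 15 31 4 0 0 -13.1 0.75; 30.2 62.6 0 0 0 -13.1 0.75; 30.2 62.6 0 0 0 -13.1 0.75; 30.2 62.6 0 0 0 -13.1 0.75; 30.2 62.6 0 0 0 -13.1 0.75; 30.2 62.6 0 0 0 -13.1 0.75"
}}

```text
time: 1.3
position: [0.4369, -0.0892, 0.2428]
orientation: [3.141, -0.0, 0.05]
wrist_force: [2.2, -0.1, -0.6]
grip_width: 0.0642
grasp_force: 0.0
```

Emit:
{"fn": "drive_tool", "kwargs": {
  "rows": "0 0 0 0 0 0 0.75; 0 0 0 0 0 0 0.75; 0 0 0 0 0 0 0.75; 0 0 0 0 0 0 0.75"
}}

```text
time: 1.7
position: [0.436, -0.0927, 0.2431]
orientation: [3.141, 0.0, 0.047]
wrist_force: [0.3, -0.1, -0.5]
grip_width: 0.0638
grasp_force: 0.0
```

Emit:
{"fn": "drive_tool", "kwargs": {
  "rows": "4.5 9.4 0 0 0 0 0.75; 4.5 9.4 0 0 0 0 0.75; 4.5 9.4 -3 0 0 0 0.75; 4.5 9.4 -8 0 0 0 0.75; 4.5 9.4 -8 0 0 0 0.75; 4.5 9.4 -8 0 0 0 0.75"
}}

```text
time: 2.3
position: [0.481, 0.0016, 0.1631]
orientation: [3.141, 0.002, 0.048]
wrist_force: [-0.3, -0.5, 1.3]
grip_width: 0.0643
grasp_force: 0.0
```

```bash
python3 - <<'E'
from h import *
P,im,d=snap('wrist'); w=cloud(P,d); o=manip.get_obs(); print(o['position'],o['orientation'])
save('w1',im)
Z=w[...,2]; m=(Z>.095)&(Z<.112)&(abs(w[...,0]-.48)<.05)&(abs(w[...,1])<.04)
print(m.sum(), cv2.minAreaRect(w[m][:,:2].astype(np.float32)) if m.sum()>5 else '')
E
```

```text
[0.48227955 0.00174776 0.16437918] [ 3.14119104e+00 -1.47798716e-03  4.78867295e-02]
1369 ((0.4833337366580963, 0.0006676139310002327), (0.0349925197660923, 0.026003025472164154), 3.728621006011963)
```

View pics/w1.png

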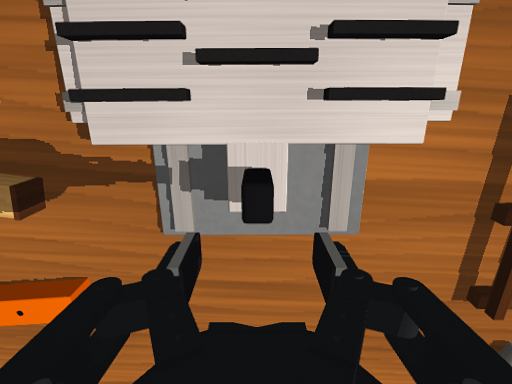

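The wrist view shows the handle (257,197) centred between the open fingers. Now descend and close.

Emit:
{"fn": "drive_tool", "kwargs": {
  "rows": "0.1 -0.1 -4 0 0 0 0.75; 0.1 -0.1 -8 0 0 0 0.75; 0.1 -0.1 -10.1 0 0 0 0.75; 0.1 -0.1 -10.1 0 0 0 0.1; 0.1 -0.1 -10.1 0 0 0 0.1; 0.1 -0.1 -10.1 0 0 0 0.1; 0.1 -0.1 -10.1 0 0 0 0.1; 0.1 -0.1 -10.1 0 0 0 0.1; 0.1 -0.1 -10.1 0 0 0 0.1"
}}

```text
time: 3.25
position: [0.4846, 0.0016, 0.0644]
orientation: [3.141, -0.005, 0.05]
wrist_force: [-0.3, -1.5, 8.6]
grip_width: 0.0255
grasp_force: 59.6
```

Emit:
{"fn": "drive_tool", "kwargs": {
  "rows": "-1 -0.05 0 0 0 0 0.1; -2 -0.1 0 0 0 0 0.1; -3 -0.15 0 0 0 0 0.1; -4 -0.2 0 0 0 0 0.1; -5 -0.25 0 0 0 0 0.1; -5.5 -0.28 0 0 0 0 0.1; -5.9 -0.3 0 0 0 0 0.1; -6.2 -0.31 0 0 0 0 0.1; -6.4 -0.32 0 0 0 0 0.1;-6.4 -0.32 0 0 0 0 0.1"
}}

```text
time: 4.25
position: [0.424, -0.0012, 0.0644]
orientation: [-3.141, -0.011, 0.05]
wrist_force: [5.5, -1.3, 8.2]
grip_width: 0.0251
grasp_force: 61.5
```

Emit:
{"fn": "drive_tool", "kwargs": {
  "rows": "-0.4 -0.02 0 0 0 0 0.1; -0.8 -0.04 0 0 0 0 0.1; -0.8 -0.04 0 0 0 0 0.1; -0.8 -0.04 0 0 0 0 0.1"
}}

```text
time: 4.65
position: [0.4238, -0.0008, 0.0646]
orientation: [-3.141, -0.022, 0.051]
wrist_force: [23.6, -0.8, -14.5]
grip_width: 0.0253
grasp_force: 45.0
```

```bash
cat > car.py <<'E'
from h import *
e=np.array([.99875,.0501]); nn=np.array([-.0501,.99875]); PT=np.array([.6985,-.0268])
def carr(w):
    # ribs from top view (z .066) before blanks
    Z=w[...,2]; X=w[...,0]; Y=w[...,1]
    m=((Z>.057)&(Z<.075)&(X>.35)&(X<.85)&(abs(Y)<.3)).astype(np.uint8)
    n,l,st,c=cv2.connectedComponentsWithStats(m); out=[]
    for i in range(1,n):
        r=cv2.minAreaRect(w[l==i][:,:2].astype(np.float32))
        if st[i,4]>60 and .07<max(r[1])<.12 and min(r[1])<.02: out.append(r[0])
    return np.array(out)
E
python3 - <<'E'
from car import *
P,im,d=snap('top'); w=cloud(P,d); r=carr(w); r=r[np.argsort(-r[:,1])]
st=np.c_[r@e,r@nn]; print(r.round(4)); print(st.round(4))
E
```

```text
[[ 0.5505  0.1155]
 [ 0.5004  0.113 ]
 [ 0.5353  0.015 ]
 [ 0.5858  0.0075]
 [ 0.5611 -0.1037]]
[[ 0.5556  0.0878]
 [ 0.5054  0.0878]
 [ 0.5354 -0.0119]
 [ 0.5855 -0.0218]
 [ 0.5552 -0.1317]]
```

At the front stop (24 N resistance, ribs measured). Release, rise, and head to the long blank.

Emit:
{"fn": "drive_tool", "kwargs": {
  "rows": "0.9 0.04 0 0 0 0 0.1; 0.9 0.04 0 0 0 0 0.6; 0.9 0.04 0 0 0 0 0.6; 0.9 0.04 0 0 0 0 0.6; 0.9 0.04 5 0 0 0 0.6; 0.9 0.04 10 0 0 0 0.6; 0.9 0.04 14 0 0 0 0.6; 0.9 0.04 14 0 0 0 0.6"
}}

```text
time: 5.5
position: [0.4222, -0.0011, 0.2062]
orientation: [3.141, -0.009, 0.05]
wrist_force: [-0.1, 0.3, -1.0]
grip_width: 0.0514
grasp_force: 0.0
```

Emit:
{"fn": "drive_tool", "kwargs": {
  "rows": "2.5 32.7 0 0 0 82 0.75; 2.5 32.7 0 0 0 82 0.75; 2.5 32.7 0 0 0 82 0.75; 2.5 32.7 0 0 0 82 0.75; 2.5 32.7 0 0 0 82 0.75; 2.5 32.7 0 0 0 82 0.75; 2.5 32.7 0 0 0 82 0.75; 2.5 32.7 0 0 0 82 0.75; 2.5 32.7 0 0 0 82 0.75; 2.5 32.7 0 0 0 82 0.75; 2.5 32.7 0 0 0 82 0.75; 2.5 32.7 0 0 0 82 0.75"
}}

```text
time: 6.7
position: [0.4442, 0.3251, 0.2013]
orientation: [-3.141, 0.001, 1.479]
wrist_force: [-0.4, -0.5, 0.4]
grip_width: 0.0643
grasp_force: 0.0
```

```bash
cat > bl.py <<'E'
from h import *
def blank(w,im,c,R=.1,zc=.038):
    """min rect of pale tops near c"""
    hsv=cv2.cvtColor(im,cv2.COLOR_RGB2HSV).astype(int); Z=w[...,2]
    m=(Z>zc-.008)&(Z<zc+.009)&(np.hypot(w[...,0]-c[0],w[...,1]-c[1])<R)&(hsv[...,1]<150)&(im[...,0]>110)
    n,l,st,_=cv2.connectedComponentsWithStats(m.astype(np.uint8))
    i=1+np.argmax(st[1:,4]); r=cv2.minAreaRect(w[l==i][:,:2].astype(np.float32))
    a=r[2] if r[1][0]>r[1][1] else r[2]+90
    return np.round(r[0],4),np.round(r[1],4),round((a+180)%180,1),st[i,4]
E
python3 - <<'E'
from bl import *
for n in('wrist','top'):
    P,im,d=snap(n); w=cloud(P,d)
    for c in((.4517,.326),(.56,.339)):
        try: print(n,blank(w,im,c,R=.09 if c[0]<.5 else .07))
        except Exception as x: print(n,x)
    if n=='wrist': save('w2',im)
o=manip.get_obs(); print(o['position'],o['orientation'],o['q'])
E
```

```text
wrist (array([0.4509, 0.3263]), array([0.1283, 0.0369]), 85.2, np.int32(3305))
wrist (array([0.5582, 0.3403]), array([0.0381, 0.1086]), 97.5, np.int32(2784))
top attempt to get argmax of an empty sequence
top attempt to get argmax of an empty sequence
[0.44436329 0.32539037 0.20168569] [-3.14136973e+00  6.95294961e-04  1.47989800e+00] [-0.17189978  0.63740007 -0.80657546  1.81512293  0.56331043  0.93553583
 -1.31943169]
```

Emit:
{"fn": "drive_tool", "kwargs": {
  "rows": "0.7 0.1 -5 0 0 0.3 0.75; 0.7 0.1 -10 0 0 0.3 0.75; 0.7 0.1 -14 0 0 0.3 0.75; 0.7 0.1 -17 0 0 0.3 0.75; 0.7 0.1 -19.2 0 0 0.3 0.75; 0.7 0.1 -19.2 0 0 0.3 0.75; 0.7 0.1 -19.2 0 0 0.3 0.2; 0.7 0.1 -19.2 0 0 0.3 0.2; 0.7 0.1 -19.2 0 0 0.3 0.2; 0.7 0.1 -19.2 0 0 0.3 0.2; 0.7 0.1 -19.2 0 0 0.3 0.2; 0.7 0.1 -19.2 0 0 0.3 0.2"
}}

```text
time: 8.0
position: [0.4525, 0.3275, 0.0116]
orientation: [3.139, -0.002, 1.486]
wrist_force: [-1.0, 0.3, 6.7]
grip_width: 0.0369
grasp_force: 61.4
```

Emit:
{"fn": "drive_tool", "kwargs": {
  "rows": "0 0 4 0 0 0 0.2; 0 0 8 0 0 0 0.2; 0 0 12 0 0 0 0.2; 0 0 17 0 0 0 0.2; 0 0 17 0 0 0 0.2"
}}

```text
time: 8.5
position: [0.4541, 0.3301, 0.1866]
orientation: [3.133, -0.009, 1.486]
wrist_force: [1.0, 0.7, -1.0]
grip_width: 0.0369
grasp_force: 60.9
```

Emit:
{"fn": "drive_tool", "kwargs": {
  "rows": "10.7 -32.4 0 0 0 -82.2 0.2; 10.7 -32.4 0 0 0 -82.2 0.2; 10.7 -32.4 0 0 0 -82.2 0.2; 10.7 -32.4 0 0 0 -82.2 0.2; 10.7 -32.4 0 0 0 -82.2 0.2; 10.7 -32.4 0 0 0 -82.2 0.2; 10.7 -32.4 0 0 0 -82.2 0.2; 10.7 -32.4 0 0 0 -82.2 0.2; 10.7 -32.4 0 0 0 -82.2 0.2; 10.7 -32.4 0 0 0 -82.2 0.2; 10.7 -32.4 0 0 0 -82.2 0.2; 10.7 -32.4 0 0 0 -82.2 0.2"
}}

```text
time: 9.7
position: [0.5583, 0.0027, 0.1798]
orientation: [3.141, 0.0, 0.054]
wrist_force: [-0.5, 0.2, -1.6]
grip_width: 0.037
grasp_force: 60.8
```

Emit:
{"fn": "drive_tool", "kwargs": {
  "rows": "0 0 -4 0 0 0 0.2; 0 0 -7 0 0 0 0.2; 0 0 -7 0 0 0 0.2; 0 0 -7 0 0 0 0.2"
}}

```text
time: 10.1
position: [0.5585, 0.003, 0.1101]
orientation: [-3.141, 0.001, 0.053]
wrist_force: [0.2, 0.6, -0.1]
grip_width: 0.0369
grasp_force: 60.8
```

```bash
python3 - <<'E'
from bl import *
P,im,d=snap('wrist'); w=cloud(P,d); save('w3',im); o=manip.get_obs(); print(o['position'],o['orientation'],o['grip_width'])
for z in(.13,.14,.15):
  try: print(blank(w,im,(.56,.006),.12,z))
  except Exception as x: print(x)
E
```

```text
[0.55942765 0.00307781 0.11101336] [-3.14119861e+00 -1.63111429e-03  5.27515558e-02] 0.037149309649943174
(array([0.5936, 0.0028]), array([0.0617, 0.0382]), 4.9, np.int32(8094))
(array([0.594 , 0.0038]), array([0.0622, 0.0377]), 2.5, np.int32(8094))
(array([ 0.5681, -0.0363]), array([0., 0.]), 90.0, np.int32(1))
```

View pics/w3.png

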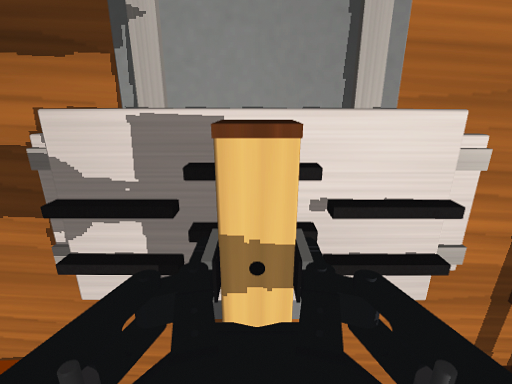

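The blank is held straight, dot at (257,268) between the fingers, over the middle cradle. Lower and release.

Emit:
{"fn": "drive_tool", "kwargs": {
  "rows": "0.2 0.3 -1.5 0 0 0 0.2; 0.2 0.3 -2.6 0 0 0 0.2; 0.2 0.3 -3.2 0 0 0 0.2; 0.2 0.3 -3.2 0 0 0 0.2"
}}

```text
time: 10.55
position: [0.5609, 0.0059, 0.0778]
orientation: [3.141, -0.001, 0.052]
wrist_force: [0.8, 0.2, -0.7]
grip_width: 0.037
grasp_force: 60.9
```

Emit:
{"fn": "drive_tool", "kwargs": {
  "rows": "0 0 -0.1 0 0 0 0.6; 0 0 -0.1 0 0 0 0.6; 0 0 -0.1 0 0 0 0.6; 0 0 -0.1 0 0 0 0.6; 0 0 4 0 0 0 0.6; 0 0 8 0 0 0 0.6; 0 0 12 0 0 0 0.6; 0 0 12 0 0 0 0.6"
}}

```text
time: 11.35
position: [0.5642, 0.0064, 0.2033]
orientation: [-3.141, -0.011, 0.052]
wrist_force: [0.4, 1.0, 0.3]
grip_width: 0.0514
grasp_force: 0.0
```

Emit:
{"fn": "drive_tool", "kwargs": {
  "rows": "-0.5 33.3 0 0 0 94.5 0.75; -0.5 33.3 0 0 0 94.5 0.75; -0.5 33.3 0 0 0 94.5 0.75; -0.5 33.3 0 0 0 94.5 0.75; -0.5 33.3 0 0 0 94.5 0.75; -0.5 33.3 0 0 0 94.5 0.75; -0.5 33.3 0 0 0 94.5 0.75; -0.5 33.3 0 0 0 94.5 0.75; -0.5 33.3 0 0 0 94.5 0.75; -0.5 33.3 0 0 0 94.5 0.75; -0.5 33.3 0 0 0 94.5 0.75; -0.5 33.3 0 0 0 94.5 0.75"
}}

```text
time: 12.55
position: [0.5554, 0.3383, 0.197]
orientation: [-3.14, 0.0, 1.701]
wrist_force: [-0.5, -0.6, -1.0]
grip_width: 0.0644
grasp_force: 0.0
```

```bash
python3 - <<'E'
from bl import *
P,im,d=snap('wrist'); w=cloud(P,d); save('w4',im); o=manip.get_obs(); print(o['position'],o['orientation'],o['grip_width'])
print(blank(w,im,(.56,.34),.09))
P,im,d=snap('top'); w=cloud(P,d); print('long',blank(w,im,(.56,.006),.1,.104))
E
```

```text
[0.5553986  0.33837133 0.19715436] [-3.14035546e+00  1.92800064e-05  1.69796220e+00] 0.06414709240079233
(array([0.5587, 0.34  ]), array([0.037 , 0.1084]), 97.7, np.int32(2586))Traceback (most recent call last):
  File "<stdin>", line 4, in <module>
  File "bl.py", line 7, in blank
    i=1+np.argmax(st[1:,4]); r=cv2.minAreaRect(w[l==i][:,:2].astype(np.float32))
        ~~~~~~~~~^^^^^^^^^^
    return _wrapfunc(a, 'argmax', axis=axis, out=out, **kwds)
    return bound(*args, **kwds)
ValueError: attempt to get argmax of an empty sequence
```

Emit:
{"fn": "drive_tool", "kwargs": {
  "rows": "0.3 0.1 -5 0 0 0.3 0.75; 0.3 0.1 -10 0 0 0.3 0.75; 0.3 0.1 -14 0 0 0.3 0.75; 0.3 0.1 -17 0 0 0.3 0.75; 0.3 0.1 -18.7 0 0 0.3 0.75; 0.3 0.1 -18.7 0 0 0.3 0.75; 0.3 0.1 -18.7 0 0 0.3 0.2; 0.3 0.1 -18.7 0 0 0.3 0.2; 0.3 0.1 -18.7 0 0 0.3 0.2; 0.3 0.1 -18.7 0 0 0.3 0.2; 0.3 0.1 -18.7 0 0 0.3 0.2; 0.3 0.1 -18.7 0 0 0.3 0.2"
}}

```text
time: 13.85
position: [0.5598, 0.3409, 0.0133]
orientation: [3.138, -0.002, 1.706]
wrist_force: [-0.4, 0.5, 7.6]
grip_width: 0.0371
grasp_force: 61.3
```

Emit:
{"fn": "drive_tool", "kwargs": {
  "rows": "0 0 4 0 0 0 0.2; 0 0 8 0 0 0 0.2; 0 0 12 0 0 0 0.2; 0 0 17 0 0 0 0.2; 0 0 17 0 0 0 0.2"
}}

```text
time: 14.35
position: [0.5613, 0.3434, 0.189]
orientation: [3.13, -0.007, 1.706]
wrist_force: [1.3, 1.7, -1.5]
grip_width: 0.0369
grasp_force: 61.1
```

Emit:
{"fn": "drive_tool", "kwargs": {
  "rows": "-3.5 -22.9 0 0 0 -94.9 0.2; -3.5 -22.9 0 0 0 -94.9 0.2; -3.5 -22.9 0 0 0 -94.9 0.2; -3.5 -22.9 0 0 0 -94.9 0.2; -3.5 -22.9 0 0 0 -94.9 0.2; -3.5 -22.9 0 0 0 -94.9 0.2; -3.5 -22.9 0 0 0 -94.9 0.2; -3.5 -22.9 0 0 0 -94.9 0.2; -3.5 -22.9 0 0 0 -94.9 0.2; -3.5 -22.9 0 0 0 -94.9 0.2; -3.5 -22.9 0 0 0 -94.9 0.2; -3.5 -22.9 0 0 0 -94.9 0.2"
}}

```text
time: 15.55
position: [0.5233, 0.1106, 0.181]
orientation: [3.141, -0.0, 0.049]
wrist_force: [-0.7, -0.5, -2.2]
grip_width: 0.0373
grasp_force: 61.0
```

Emit:
{"fn": "drive_tool", "kwargs": {
  "rows": "0 0 -4 0 0 0 0.2; 0 0 -7 0 0 0 0.2; 0 0 -7 0 0 0 0.2; 0 0 -7 0 0 0 0.2"
}}

```text
time: 15.95
position: [0.5234, 0.111, 0.1111]
orientation: [-3.141, 0.001, 0.052]
wrist_force: [-0.3, -0.4, 0.3]
grip_width: 0.0368
grasp_force: 60.9
```

```bash
python3 - <<'E'
from bl import *
P,im,d=snap('wrist'); w=cloud(P,d); save('w5',im); o=manip.get_obs(); print(o['position'],o['orientation'],o['grip_width'])
E
```

```text
[0.52429359 0.11121169 0.1119764 ] [-3.14085896e+00 -1.44750353e-03  5.16828214e-02] 0.03676806167364799
```

View pics/w5.png

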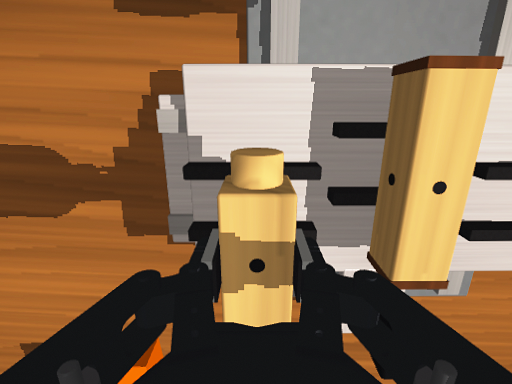

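The mid blank is held with its dot at (257,266) above the left cradle, and the long blank lies on the middle cradle (dot 439,187). Lower.

Emit:
{"fn": "drive_tool", "kwargs": {
  "rows": "0.1 0.3 -1.5 0 0 0 0.2; 0.1 0.3 -2.6 0 0 0 0.2; 0.1 0.3 -3.1 0 0 0 0.2; 0.1 0.3 -3.1 0 0 0 0.2"
}}

```text
time: 16.4
position: [0.5244, 0.1135, 0.0799]
orientation: [3.141, 0.0, 0.05]
wrist_force: [0.8, 0.3, -1.3]
grip_width: 0.0367
grasp_force: 61.0
```

Emit:
{"fn": "drive_tool", "kwargs": {
  "rows": "0 0 -0.1 0 0 0 0.6; 0 0 -0.1 0 0 0 0.6; 0 0 -0.1 0 0 0 0.6; 0 0 -0.1 0 0 0 0.6; 0 0 4 0 0 0 0.6; 0 0 8 0 0 0 0.6; -8 0 12 0 0 0 0.6; -10 -11 12 0 0 0 0.6; -10 -11 12 0 0 0 0.6; -10 -11 12 0 0 0 0.6;-10 -11 12 0 0 0 0.6"
}}

```text
time: 17.5
position: [0.4227, 0.0, 0.2005]
orientation: [3.139, 0.001, 0.044]
wrist_force: [0.9, 1.0, 0.1]
grip_width: 0.0516
grasp_force: 0.0
```

```bash
cat > look.py <<'E'
from car import *; from bl import *
def st(p): return np.array([p@e,p@nn]).round(4)
def look(name,which=('long','mid','handle','pointer'),cl=(.561,.006),cm=(.525,.114)):
    P,im,d=snap(name); w=cloud(P,d); X,Y,Z=[w[...,i] for i in range(3)]
    for k,c,R in(('long',cl,.09),('mid',cm,.07)):
        if k in which:
            try: r=blank(w,im,c,R,.104); print(name,k,r,'st',st(r[0]))
            except Exception as x: print(name,k,'none')
    s=w[...,:2]@e; t=w[...,:2]@nn
    m=(Z>.118)&(Z<.156)&(abs(s-.70)<.03)&(abs(t+.027)<.03)
    if m.sum(): print(name,'pointer n',m.sum(),'s',np.percentile(s[m],[2,50,98]).round(4),'t',np.percentile(t[m],[2,50,98]).round(4),'z',Z[m].min().round(3))
    m=(Z>.16)&(Z<.23)&(abs(s-.70)<.035)&(abs(t+.027)<.035)
    if m.sum(): print(name,'housing n',m.sum(),'s',np.percentile(s[m],[1,99]).round(4),'t',np.percentile(t[m],[1,99]).round(4))
    m=(Z>.095)&(Z<.112)&(s<.5)&(s>.3)&(abs(t+.022)<.15)&(im.max(-1)<90)
    if m.sum()>20: r=cv2.minAreaRect(w[m][:,:2].astype(np.float32)); print(name,'handle',m.sum(),np.round(r[0],4),np.round(r[1],3),'st',st(np.array(r[0])))
    return w,im
E
python3 - <<'E'
from look import *
w,im=look('top'); w,im=look('wrist'); save('w6',im)
look('side')
print(manip.get_obs()['position'])
E
```

```text
top long (array([0.6016, 0.0084]), array([0.0376, 0.0571]), 179.6, np.int32(239)) st [ 0.6013 -0.0218]
top mid (array([0.5238, 0.1135]), array([0.1091, 0.038 ]), 2.8, np.int32(473)) st [0.5288 0.0871]
top housing n 197 s [0.6724 0.7184] t [-0.0491 -0.0044]
top handle 24 [0.4088 0.0024] [0.021 0.01 ] st [ 0.4084 -0.0181]
wrist long (array([0.5377, 0.004 ]), array([0.0827, 0.038 ]), 2.8, np.int32(4962)) st [ 0.5372 -0.0229]
wrist mid (array([0.5229, 0.1122]), array([0.1073, 0.0393]), 2.6, np.int32(5813)) st [0.5279 0.0859]
wrist handle 1032 [0.4516 0.0006] [0.087 0.026] st [ 0.4511 -0.022 ]
side long (array([0.5626, 0.0086]), array([0.1355, 0.0447]), 2.9, np.int32(271)) st [ 0.5623 -0.0196]
side mid (array([0.5226, 0.1171]), array([0.1081, 0.0462]), 6.7, np.int32(225)) st [0.5278 0.0908]
side pointer n 7 s [0.6964 0.6995 0.7024] t [-0.0254 -0.0193 -0.0158] z 0.131
side housing n 223 s [0.6731 0.7273] t [-0.0406  0.0009]
side handle 50 [0.4504 0.006 ] [0.085 0.02 ] st [ 0.4501 -0.0165]
[0.4254018  0.00451176 0.20028897]
```

View pics/w6.png

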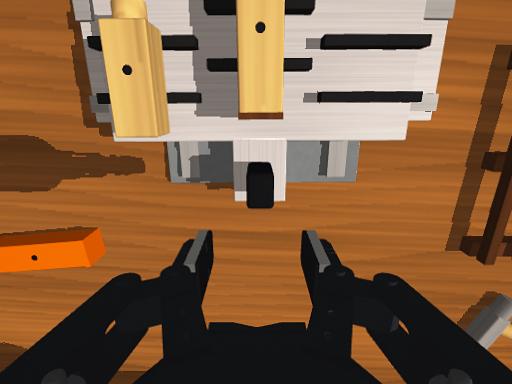

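Emit:
{"fn": "drive_tool", "kwargs": {
  "rows": "-0.2 -0.3 -5 0 0 0.2 0.6; -0.2 -0.3 -9 0 0 0.2 0.6; -0.2 -0.3 -12 0 0 0.2 0.6; -0.2 -0.3 -13.7 0 0 0.2 0.6; -0.2 -0.3 -13.7 0 0 0.2 0.1; -0.2 -0.3 -13.7 0 0 0.2 0.1; -0.2 -0.3 -13.7 0 0 0.2 0.1; -0.2 -0.3 -13.7 0 0 0.2 0.1; -0.2 -0.3 -13.7 0 0 0.2 0.1; -0.2 -0.3 -13.7 0 0 0.2 0.1"
}}

```text
time: 18.65
position: [0.4225, 0.0011, 0.0627]
orientation: [-3.141, 0.0, 0.054]
wrist_force: [1.3, 2.1, -25.5]
grip_width: 0.0254
grasp_force: 60.5
```

```bash
cat >> look.py <<'E'
def dots(name):
    P,im,d=snap(name); w=cloud(P,d); Z=w[...,2]
    g=im.max(-1)
    pale=((Z>.096)&(Z<.112)&(w[...,0]>.4)).astype(np.uint8)
    m=(pale>0)&(g<70)
    n,l,s_,c=cv2.connectedComponentsWithStats(m.astype(np.uint8))
    for i in range(1,n):
        x,y,ww,hh,a=s_[i]
        if 3<=a<400 and ww<25 and hh<25:
            ring=im[max(0,y-3):y+hh+3,max(0,x-3):x+ww+3]; ok=np.median(ring[...,0])>130
            p=np.median(w[l==i],0)
            if ok: print(name,'dot',c[i].round(1),a,p.round(4),'st',st(p[:2]))
    return im
E
python3 - <<'E'
from look import *
look('wrist',('long','mid')); im=dots('wrist'); dots('top'); save('w7',im)
print(manip.get_obs()['position'])
E
```

```text
wrist long (array([0.5144, 0.0046]), array([0.037 , 0.0385]), 93.1, np.int32(12187)) st [ 0.514  -0.0212]
wrist mid (array([0.5002, 0.0947]), array([0.0117, 0.0602]), 173.2, np.int32(3383)) st [0.5043 0.0695]
wrist handle 5989 [0.4437 0.0238] [0.085 0.126] st [0.4444 0.0015]
[0.42256393 0.00108585 0.0627517 ]
```

Emit:
{"fn": "drive_tool", "kwargs": {
  "rows": "0.5 0 0.1 0 0 0 0.1; 1.3 0 0.1 0 0 0 0.1; 2.3 0.05 0.1 0 0 0 0.1; 3.3 0.05 0.1 0 0 0 0.1; 4.3 0.05 0.1 0 0 0 0.1; 5.3 0.1 0.1 0 0 0 0.1; 6.3 0.1 0.1 0 0 0 0.1; 7.3 0.1 0.1 0 0 0 0.1; 8.3 0.1 0.1 0 0 0 0.1; 9.1 0.15 0.1 0 0 0 0.1; 9.7 0.15 0.1 0 0 0 0.1; 10 0.15 0.1 0 0 0 0.1"
}}

```text
time: 20.0
position: [0.5209, 0.002, 0.0628]
orientation: [-3.141, 0.004, 0.054]
wrist_force: [-2.0, 1.5, -24.2]
grip_width: 0.0251
grasp_force: 63.9
```

Emit:
{"fn": "drive_tool", "kwargs": {
  "rows": "0.5 0 0 0 0 0 0.1; 1.3 0.05 0 0 0 0 0.1; 2.3 0.05 0 0 0 0 0.1; 3.1 0.05 0 0 0 0 0.1; 3.6 0.05 0 0 0 0 0.1; 3.8 0.05 0 0 0 0 0.1; 3.8 0.05 0 0 0 0 0.1; 3.8 0.05 0 0 0 0 0.1"
}}

```text
time: 20.8
position: [0.5598, 0.0026, 0.0628]
orientation: [-3.141, 0.002, 0.054]
wrist_force: [0.3, 2.3, -27.8]
grip_width: 0.0256
grasp_force: 63.7
```

```bash
python3 - <<'E'
from look import *
w,im=look('wrist',()); save('w8',im); np.savez('w8.npz',w=w,im=im)
w,im=look('side',('long','mid'),(.70,.008),(.662,.12)); np.savez('s8.npz',w=w,im=im)
w,im=look('top',('long','mid'),(.70,.008),(.662,.12)); r=carr(w); print(np.c_[r@e,r@nn].round(4))
print(manip.get_obs()['position'])
E
```

```text
side long (array([0.6991, 0.0107]), array([0.139 , 0.0442]), 3.2, np.int32(262)) st [ 0.6988 -0.0243]
side mid (array([0.6601, 0.1186]), array([0.1088, 0.0449]), 2.1, np.int32(212)) st [0.6652 0.0854]
side pointer n 7 s [0.6952 0.7007 0.7029] t [-0.0257 -0.0201 -0.0178] z 0.124
side housing n 213 s [0.6737 0.7254] t [-0.044   0.0005]
top long (array([0.7278, 0.0293]), array([0.0001, 0.0104]), 178.7, np.int32(5)) st [ 0.7284 -0.0072]
top mid (array([0.6617, 0.117 ]), array([0.111 , 0.0381]), 2.8, np.int32(443)) st [0.6667 0.0837]
top housing n 52 s [0.6755 0.7192] t [-0.049  -0.0045]Traceback (most recent call last):
  File "<stdin>", line 4, in <module>
ValueError: matmul: Input operand 1 has a mismatch in its core dimension 0, with gufunc signature (n?,k),(k,m?)->(n?,m?) (size 2 is different from 0)
```

View pics/w8.png

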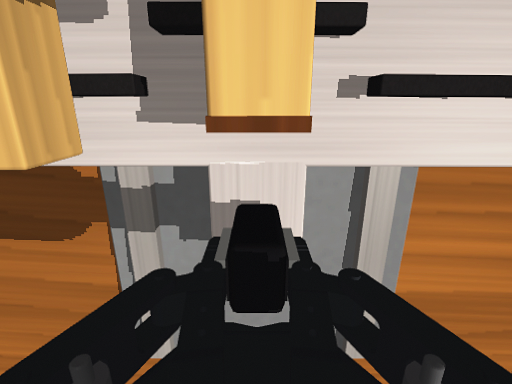

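The wrist view shows the handle gripped and the long blank's near end straight ahead; the pointer isn't in view. I'll check in a side crop.

```bash
python3 - <<'E'
from look import *
z=np.load('s8.npz'); im=z['im']
P=imaging.camera_params('side')
f=192/np.tan(np.radians(P['fovy'])/2)
def proj(p):
    c=P['view']@np.append(p,1); x=c[:2]/c[2]; x=x*(1+P['k1']*(x@x)); return (x*f+[P['cx'],P['cy']])
def W(s,t,z): return np.r_[s*e+t*nn,z]
for s in(.6965,.6995,.7025): print(s,proj(W(s,-.0268,.12)).round(1),proj(W(s,-.0268,.104)).round(1))
u,v=proj(W(.6995,-.0268,.11)).astype(int)
save('s8',cv2.resize(im[v-35:v+35,u-45:u+45],None,fx=8,fy=8,interpolation=cv2.INTER_CUBIC)); print(u-45,v-35)
E
```

```text
0.6965 [208.6 159.9] [208.9 162.9]
0.6995 [207.9 159.8] [208.2 162.7]
0.7025 [207.2 159.6] [207.5 162.6]
163 126
```

View pics/s8.png

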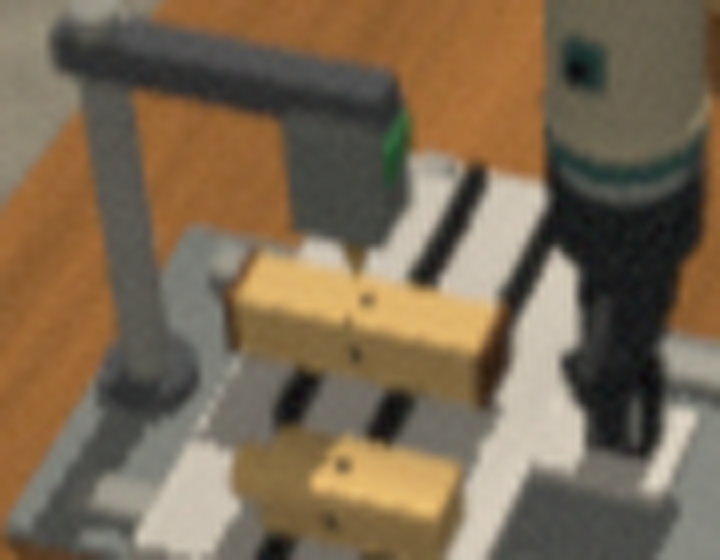

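```bash
python3 - <<'E'
from look import *
z=np.load('s8.npz'); im=z['im'].astype(int); w=z['w']
P=imaging.camera_params('side'); f=192/np.tan(np.radians(P['fovy'])/2)
def proj(p):
    c=P['view']@np.append(p,1); x=c[:2]/c[2]; x=x*(1+P['k1']*(x@x)); return (x*f+[P['cx'],P['cy']])
def W(s,t,z): return np.r_[s*e+t*nn,z]
print('V-grey'); print(im[155:172,200:217].sum(-1)//3)
print('R-B'); print((im[...,0]-im[...,2])[155:172,200:217])
g=im.sum(-1)/3
def cen(u0,u1,v0,v1):
    p=g[v0:v1,u0:u1]; wt=np.clip(np.median(p)-15-p,0,None); V,U=np.mgrid[v0:v1,u0:u1]; return (U*wt).sum()/wt.sum(),(V*wt).sum()/wt.sum()
print(cen(206,212,161,166))
from scipy.optimize import least_squares
d=np.array(cen(206,212,161,166))
print('dot st at z .104',least_squares(lambda x:proj(W(x[0],x[1],.104))-d,[.7,-.027]).x)
b=proj(W(.7,-.027,.104)); print('J /mm',proj(W(.701,-.027,.104))-b,proj(W(.7,-.026,.104))-b)
for tip in((207.4,160),(207.5,159.5),(208,160)): print(tip,'pointer',least_squares(lambda x:proj(W(x[0],x[1],.12))-tip,[.7,-.027]).x)
E
```

```text
V-grey
[[ 99 112 110  96  84  76  69  69  70  70  68 106 174 189 192 186 149]
 [124 168 167 164 149 113  74  66  68  82  94 144 187 192 191 179 100]
 [156 191 192 192 187 161  92  72  91 150 159 178 190 193 186 147  66]
 [171 185 192 193 193 181 121  86 115 184 188 192 193 187 160  96  42]
 [174 179 183 182 185 180 157 102 142 188 194 191 193 182 117  55  35]
 [171 171 171 171 173 173 168 136 164 182 185 188 190 163  83  39  33]
 [170 170 170 170 171 173 169 161 170 172 178 180 176 163 114  73  69]
 [173 169 173 171 169 169 171 166 153 152 170 172 171 170 153 139 137]
 [173 172 171 173 173 170 170 165 115 125 165 170 171 173 170 168 169]
 [166 168 168 170 170 171 168 167 144 150 169 171 169 168 171 170 172]
 [129 137 140 152 163 166 144 165 169 169 173 172 170 172 171 170 168]
 [100 102 109 118 126 130 110 143 157 168 165 167 170 171 173 172 173]
 [ 97  99  98 100  98  99 100 112 120 129 132 140 153 160 169 165 170]
 [ 94  94 100  96  97  97  95  97  97  97 102 107 115 127 132 133 146]
 [ 94  97  97  98  97  96  84  76  95  96  99  96  97  98 100 103 113]
 [ 94  97  95  97  96  94  8
[... 933 characters left out ...]
 105 110 112 114 113 116 112 116 113]
 [ 66  64  66  67  67  67  65  73  81  89  89  96 103 112 112 114 113]
 [ 65  67  65  66  62  63  62  62  66  66  66  71  80  89  90  91  99]
 [ 63  63  62  63  61  64  58  48  60  62  64  64  65  66  65  70  75]
 [ 61  63  62  63  64  62  56  35  55  63  64  65  65  62  62  65  65]
 [ 51  56  67  61  62  63  60  52  58  64  64  62  65  64  64  65  64]]
(np.float64(208.17142857142858), np.float64(163.31428571428572))
dot st at z .104 [ 0.6981962  -0.02355622]
J /mm [-0.23273895 -0.05264213] [-0.09114122  0.16285484]
(207.4, 160) pointer [ 0.70095686 -0.02501274]
(207.5, 159.5) pointer [ 0.7016484  -0.02786069]
(208, 160) pointer [ 0.69868667 -0.02574716]
```

The crop shows the pointer tip at (207.1,160.2) and the blank's top dot at (208.4,163). The blank seems 3–5 mm short of the pointer, so shift +3.5 mm and dwell.

Emit:
{"fn": "drive_tool", "kwargs": {
  "rows": "0.2 0 0 0 0 0 0.1; 0.35 0 0 0 0 0 0.1; 0.35 0 0 0 0 0 0.1; 0.35 0 0 0 0 0 0.1; 0.35 0 0 0 0 0 0.1; 0.35 0 0 0 0 0 0.1; 0.35 0 0 0 0 0 0.1; 0.35 0 0 0 0 0 0.1; 0.35 0 0 0 0 0 0.1; 0.35 0 0 0 0 0 0.1; 0.35 0 0 0 0 0 0.1; 0.35 0 0 0 0 0 0.1"
}}

```text
time: 22.15
position: [0.5628, 0.0025, 0.0628]
orientation: [-3.141, 0.003, 0.054]
wrist_force: [-0.4, 2.4, -26.5]
grip_width: 0.0254
grasp_force: 63.7
```

Emit:
{"fn": "drive_tool", "kwargs": {
  "rows": "0 0 0 0 0 0 0.1; 0 0 0 0 0 0 0.1; 0 0 0 0 0 0 0.1; 0 0 0 0 0 0 0.1; 0 0 0 0 0 0 0.1; 0 0 0 0 0 0 0.1; 0 0 0 0 0 0 0.1; 0 0 0 0 0 0 0.1; 0 0 0 0 0 0 0.1; 0 0 0 0 0 0 0.1; 0 0 0 0 0 0 0.1"
}}

```text
time: 23.25
position: [0.5628, 0.0025, 0.0628]
orientation: [-3.141, 0.003, 0.054]
wrist_force: [-0.5, 2.3, -27.0]
grip_width: 0.0253
grasp_force: 63.7
```

```bash
cat > sd.py <<'E'
from look import *
from scipy.optimize import least_squares
P=imaging.camera_params('side'); f=192/np.tan(np.radians(P['fovy'])/2)
def proj(p):
    c=P['view']@np.append(p,1); x=c[:2]/c[2]; x=x*(1+P['k1']*(x@x)); return (x*f+[P['cx'],P['cy']])
def W(s,t,z): return np.r_[s*e+t*nn,z]
def inv(uv,z): return least_squares(lambda x:proj(W(x[0],x[1],z))-uv,[.7,-.027]).x.round(4)
def sidedots(k=4):
    I=[]
    for _ in range(k): _,im,d=snap('side'); I.append(im.astype(float))
    im=np.mean(I,0); g=im.mean(-1); rb=im[...,0]-im[...,2]
    bg=cv2.medianBlur(np.uint8(g),7).astype(float); dk=bg-g
    m=((dk>12)&(rb>25)).astype(np.uint8); m[:140]=0; m[210:]=0; m[:,:170]=0; m[:,250:]=0
    n,l,s_,c=cv2.connectedComponentsWithStats(m)
    for i in range(1,n):
        if 2<=s_[i,4]<=12:
            k=l==i; V,U=np.nonzero(k); V0,V1,U0,U1=V.min()-1,V.max()+2,U.min()-1,U.max()+2
            ww=np.clip(dk[V0:V1,U0:U1],0,None); VV,UU=np.mgrid[V0:V1,U0:U1]
            uv=np.array([(UU*ww).sum(),(VV*ww).sum()])/ww.sum(); print(uv.round(2),s_[i,4],'st@.104',inv(uv,.104))
    return im
E
python3 - <<'E'
from sd import *
im=sidedots(); print(np.int32(im.mean(-1))[154:168,202:214])
w,_=look('top',('mid',),cm=(.664,.12)); print(manip.get_obs()['position'])
E
```

```text
[230.54 143.78] 5 st@.104 [ 0.6524 -0.1642]
[221.61 146.35] 4 st@.104 [ 0.6825 -0.1371]
[199.33 153.41] 3 st@.104 [ 0.7543 -0.0676]
[249.05 155.29] 2 st@.104 [ 0.5567 -0.1195]
[198.21 157.06] 2 st@.104 [ 0.7502 -0.0456]
[207.1  158.08] 9 st@.104 [ 0.7136 -0.051 ]
[214.8 160.6] 8 st@.104 [ 0.6786 -0.0466]
[207.58 162.92] 7 st@.104 [ 0.7013 -0.025 ]
[206.35 169.73] 4 st@.104 [0.6916 0.013 ]
[200.28 172.37] 4 st@.104 [0.7088 0.0341]
[211.85 174.72] 3 st@.104 [0.661  0.0323]
[197.46 178.51] 2 st@.104 [0.7064 0.0688]
[209.16 179.51] 2 st@.104 [0.6615 0.0599]
[204.68 183.48] 4 st@.104 [0.67  0.085]
[191.08 186.04] 3 st@.104 [0.7141 0.1133]
[203.09 190.55] 5 st@.104 [0.6621 0.1211]
[196.79 192.64] 3 st@.104 [0.6805 0.1382]
[174.5  195.86] 7 st@.104 [0.7529 0.1786]
[209.03 195.62] 4 st@.104 [0.6316 0.1382]
[220.88 207.69] 8 st@.104 [0.5695 0.18  ]
[213.54 209.03] 2 st@.104 [0.5925 0.194 ]
[[ 74  69  70  70  67  67  68  67  69  82 140 185]
 [112  98  81  75  70  68  69  68  73 106 173 191]
 [167 160 150 114  75  70  71  82  96 143 186 193]
 [190 191 185 161  90  74  92 149 158 177 190 190]
 [190 192 191 181 120  83 115 183 190 191 193 183]
 [180 182 183 180 158 105 144 187 191 192 190 162]
 [171 171 175 174 170 137 164 183 185 189 185 124]
 [169 171 172 171 170 160 168 174 176 179 173 125]
 [170 171 171 169 166 140 152 168 172 171 170 156]
 [173 172 173 171 164 118 116 153 170 170 171 170]
 [167 169 172 172 167 150 145 161 169 169 170 169]
 [136 150 162 164 145 164 168 170 171 171 171 171]
 [104 116 126 129 112 141 154 166 171 168 170 172]
 [ 98 100  99  99 100 110 118 129 136 140 150 161]]
top mid (array([0.6646, 0.1169]), array([0.1104, 0.0379]), 2.9, np.int32(440)) st [0.6696 0.0835]
top housing n 44 s [0.6773 0.7236] t [-0.0493 -0.0044]
[0.56285689 0.00254903 0.06285667]
```

Dot and tip now agree to ~1 mm (dot → (.7013,−.025), tip ≈ (.7014,−.024)) and it has stood still for over 2 s. Next bring the mid blank there: Δs=+31 mm, Δt=−110 mm.

Emit:
{"fn": "drive_tool", "kwargs": {
  "rows": "0 -0.4 0 0 0 0 0.1; 0.05 -1.2 0 0 0 0 0.1; 0.1 -2.2 0 0 0 0 0.1; 0.15 -3.2 0 0 0 0 0.1; 0.2 -4.2 0 0 0 0 0.1; 0.25 -5.2 0 0 0 0 0.1; 0.3 -6.2 0 0 0 0 0.1; 0.35 -7.2 0 0 0 0 0.1; 0.4 -8.2 0 0 0 0 0.1; 0.45 -9.2 0 0 0 0 0.1; 0.5 -10 0 0 0 0 0.1; 0.5 -10.4 0 0 0 0 0.1"
}}

```text
time: 24.7
position: [0.5683, -0.1024, 0.0629]
orientation: [-3.142, 0.002, 0.053]
wrist_force: [1.4, 2.4, -26.3]
grip_width: 0.0252
grasp_force: 63.7
```

Emit:
{"fn": "drive_tool", "kwargs": {
  "rows": "0.1 -0.4 0 0 0 0 0.1; 0.5 -0.6 0 0 0 0 0.1; 1.3 -0.5 0 0 0 0 0.1; 2.1 -0.45 0 0 0 0 0.1; 2.7 -0.43 0 0 0 0 0.1; 3.1 -0.42 0 0 0 0 0.1; 3.2 -0.42 0 0 0 0 0.1; 3.2 -0.42 0 0 0 0 0.1"
}}

```text
time: 25.5
position: [0.6006, -0.1069, 0.0629]
orientation: [3.14, 0.002, 0.053]
wrist_force: [-0.6, -0.6, -27.1]
grip_width: 0.0254
grasp_force: 63.8
```

```bash
cat >> sd.py <<'E'
def cro(im,a=200,b=216,c=152,d=174): print(np.int32(im.mean(-1))[c:d,a:b])
E
python3 - <<'E'
from sd import *
import io,contextlib
b=io.StringIO()
with contextlib.redirect_stdout(b): im=sidedots()
for L in b.getvalue().splitlines():
    if '[ 0.6' in L or '[0.6' in L or '0.7' in L: 
        import re; n=[float(x) for x in re.findall(r'-?\d+\.\d+',L)]
        if abs(n[-2]-.70)<.02 and abs(n[-1]+.025)<.03: print(L)
cro(im)
look('top',('long','mid'),cl=(.74,-.10),cm=(.70,.008)); look('side',('mid','long'),cl=(.74,-.1),cm=(.70,.008)); print(manip.get_obs()['position'])
E
```

```text
[207.06 158.53] 3 st@.104 [ 0.7128 -0.0485]
[212.58 159.39] 2 st@.104 [ 0.6897 -0.0506]
[207.58 162.64] 4 st@.104 [ 0.7019 -0.0265]
[[ 71  67  69  68  67  69  66  68  67  67  65  62  64  75  89  97]
 [ 70  68  69  69  69  67  69  67  68  67  66  65  74  89  95  96]
 [ 69  68  68  68  68  68  67  68  69  69  67  66  83  83  89  98]
 [ 60  51  54  61  68  70  69  68  68  69  69  71  80  61  60  72]
 [ 45  31  34  49  77  78  72  67  69  72  73  82  63  33  27  39]
 [ 36  38  41  59  97  96  76  70  74  92  92  82  44  24  25  52]
 [ 60  94 100 103 117 109  90  74  83 104 101  68  29  24  36  75]
 [106 135 138 138 141 135 122  88 101 108  94  54  28  27  52  96]
 [147 157 158 154 154 152 144 122 135 135 116  99  66  65  85 105]
 [166 166 166 164 163 160 157 149 154 156 146 142 129 129 134 133]
 [173 171 172 170 169 166 163 135 133 160 160 160 158 158 158 154]
 [173 175 175 173 173 172 167 133 123 162 165 166 162 163 161 160]
 [159 169 177 174 174 174 171 162 156 170 171 171 169 167 166 165]
 [124 136 146 146 155 161 150 176 174 175 176 175 173 173 171 169]
 [102 102 107 109 120 127 117 
[... 447 characters left out ...]
7  75 103 105 105 103 104 104  94  86  82  81  89  90  91]]
top long (array([ 0.7397, -0.1009]), array([0.1413, 0.04  ]), 3.2, np.int32(375)) st [ 0.7337 -0.1378]
top mid (array([0.6732, 0.0061]), array([0.0377, 0.0543]), 179.5, np.int32(237)) st [ 0.6727 -0.0276]
top housing n 206 s [0.6726 0.7195] t [-0.0488 -0.0044]
side long (array([ 0.6968, -0.1035]), array([0.0521, 0.0487]), 11.5, np.int32(87)) st [ 0.6907 -0.1383]
side mid (array([0.701 , 0.0099]), array([0.0461, 0.1112]), 179.3, np.int32(192)) st [ 0.7006 -0.0252]
side pointer n 7 s [0.6943 0.6999 0.7044] t [-0.0273 -0.0206 -0.0175] z 0.127
side housing n 220 s [0.6726 0.7278] t [-0.0436  0.0002]
[ 0.60066195 -0.10687546  0.06287454]
```

The mid dot is at (207.6,162.7) under the tip at (207,160). It's within ~1–2 mm, so I'll nudge −1 mm and dwell.

Emit:
{"fn": "drive_tool", "kwargs": {
  "rows": "-0.1 0 0 0 0 0 0.1; -0.1 0 0 0 0 0 0.1; -0.1 0 0 0 0 0 0.1; -0.1 0 0 0 0 0 0.1; -0.1 0 0 0 0 0 0.1; -0.1 0 0 0 0 0 0.1; -0.1 0 0 0 0 0 0.1; -0.1 0 0 0 0 0 0.1; -0.1 0 0 0 0 0 0.1; -0.1 0 0 0 0 0 0.1; -0.1 0 0 0 0 0 0.1; -0.1 0 0 0 0 0 0.1"
}}

```text
time: 27.0
position: [0.6002, -0.1069, 0.0629]
orientation: [3.14, 0.001, 0.053]
wrist_force: [1.0, -0.7, -28.4]
grip_width: 0.0254
grasp_force: 63.5
```

Emit:
{"fn": "drive_tool", "kwargs": {
  "rows": "0 0 0 0 0 0 0.1; 0 0 0 0 0 0 0.1; 0 0 0 0 0 0 0.1; 0 0 0 0 0 0 0.1; 0 0 0 0 0 0 0.1; 0 0 0 0 0 0 0.1; 0 0 0 0 0 0 0.1; 0 0 0 0 0 0 0.1; 0 0 0 0 0 0 0.1; 0 0 0 0 0 0 0.1; 0 0 0 0 0 0 0.1; 0 0 0 0 0 0 0.1"
}}

```text
time: 28.2
position: [0.6002, -0.1069, 0.0629]
orientation: [3.14, 0.001, 0.053]
wrist_force: [2.2, -2.0, -28.3]
grip_width: 0.0253
grasp_force: 63.5
```

Emit:
{"fn": "drive_tool", "kwargs": {
  "rows": "-0.5 0.3 0 0 0 0 0.1; -1.4 0.8 0 0 0 0 0.1; -2.5 1.4 0 0 0 0 0.1; -3.6 2 0 0 0 0 0.1; -4.7 2.6 0 0 0 0 0.1; -5.8 3.2 0 0 0 0 0.1; -6.9 3.8 0 0 0 0 0.1; -8 4.5 0 0 0 0 0.1; -9.1 5.1 0 0 0 0 0.1; -10.2 5.7 0 0 0 0 0.1; -11.3 6.3 0 0 0 0 0.1; -12 6.7 0 0 0 0 0.1"
}}

```text
time: 29.4
position: [0.4799, -0.0392, 0.0629]
orientation: [3.141, 0.001, 0.053]
wrist_force: [2.9, -1.8, -42.2]
grip_width: 0.0255
grasp_force: 62.0
```

Emit:
{"fn": "drive_tool", "kwargs": {
  "rows": "-0.6 0.4 0 0 0 0 0.1; -1.6 1 0 0 0 0 0.1; -2.6 1.6 0 0 0 0 0.1; -3.6 2.2 0 0 0 0 0.1; -4.4 2.7 0 0 0 0 0.1; -5 3 0 0 0 0 0.1; -5.3 3.1 0 0 0 0 0.1; -5.5 3.1 0 0 0 0 0.1; -5.8 3.1 0 0 0 0 0.1; -6.0 3.1 0 0 0 0 0.1; -6.2 3.1 0 0 0 0 0.1"
}}

```text
time: 30.5
position: [0.42, -0.0078, 0.0629]
orientation: [-3.141, -0.001, 0.053]
wrist_force: [6.2, -1.3, -56.6]
grip_width: 0.0254
grasp_force: 62.2
```

Emit:
{"fn": "drive_tool", "kwargs": {
  "rows": "-0.2 0 -0.1 0 0 0 0.1; -0.4 0 -0.1 0 0 0 0.1; -0.6 0 -0.1 0 0 0 0.1; -0.6 0 -0.1 0 0 0 0.1"
}}

```text
time: 30.9
position: [0.4201, -0.0066, 0.0631]
orientation: [-3.139, -0.012, 0.053]
wrist_force: [10.9, -1.1, -47.0]
grip_width: 0.0258
grasp_force: 63.3
```

```bash
python3 - <<'E'
from look import *
look('side',('long','mid'),(.56,-.005),(.523,.105)); w,im=look('top',('long','mid'),(.56,-.005),(.523,.105)); r=carr(w); print(r)
E
```

```text
side long (array([0.5587, 0.002 ]), array([0.1392, 0.0467]), 0.4, np.int32(270)) st [ 0.5581 -0.026 ]
side mid (array([0.5214, 0.1112]), array([0.1107, 0.0443]), 3.4, np.int32(230)) st [0.5263 0.0849]
side pointer n 8 s [0.6964 0.7017 0.7137] t [-0.0253 -0.0223 -0.0116] z 0.124
side housing n 218 s [0.6721 0.7251] t [-0.042   0.0011]
side handle 21 [0.4436 0.014 ] [0.089 0.056] st [ 0.4438 -0.0082]
top long (array([5.652e-01, 5.000e-04]), array([0.1269, 0.038 ]), 3.0, np.int32(535)) st [ 0.5645 -0.0278]
top mid (array([0.5207, 0.1078]), array([0.1088, 0.0381]), 2.9, np.int32(472)) st [0.5254 0.0816]
top housing n 204 s [0.6723 0.7181] t [-0.0488 -0.0044]
[[ 0.56170684 -0.10931827]]
```

Front stop reached (the blanks' s matches the earlier front-stop reading). Release and go above the long blank.

Emit:
{"fn": "drive_tool", "kwargs": {
  "rows": "0.5 0 0 0 0 0 0.1; 0.5 0 0 0 0 0 0.6; 0.5 0 0 0 0 0 0.6; 0.5 0 0 0 0 0 0.6; 0.5 0 5 0 0 0 0.6; 0.5 0 10 0 0 0 0.6; 0.5 0 14 0 0 0 0.6; 5 0.3 14 0 0 0 0.6; 10 0.6 14 0 0 0 0.6; 13.5 0.7 14 0 0 0 0.6; 13.5 0.7 14 0 0 0 0.6; 13.5 0.7 14 0 0 0 0.6"
}}

```text
time: 32.2
position: [0.5473, -0.0003, 0.2035]
orientation: [3.141, -0.001, 0.054]
wrist_force: [0.4, -0.2, -0.2]
grip_width: 0.0509
grasp_force: 0.0
```

```bash
python3 - <<'E'
from look import *
w,im=look('wrist',('long','mid'),(.557,0),(.522,.108)); save('w9',im); dots('wrist'); look('side',('mid',),cm=(.522,.108)); print(manip.get_obs()['position'],manip.get_obs()['orientation'])
E
```

```text
wrist long (array([ 5.575e-01, -4.000e-04]), array([0.1274, 0.0388]), 3.3, np.int32(5068)) st [ 0.5568 -0.0283]
wrist mid (array([0.5009, 0.1056]), array([0.0646, 0.0373]), 2.9, np.int32(1979)) st [0.5056 0.0804]
wrist housing n 950 s [0.6751 0.6775] t [-0.0478 -0.0071]
wrist handle 788 [ 0.4494 -0.0076] [0.088 0.036] st [ 0.4485 -0.0301]
wrist dot [257.  178.1] 41 [ 0.5583 -0.0008  0.1045] st [ 0.5576 -0.0288]
wrist dot [143.8 208.3] 37 [0.5227 0.107  0.1048] st [0.5274 0.0807]
side mid (array([0.5222, 0.1096]), array([0.1082, 0.0435]), 3.2, np.int32(230)) st [0.527  0.0833]
side pointer n 7 s [0.6964 0.6993 0.7048] t [-0.0284 -0.0206 -0.0172] z 0.132
side housing n 217 s [0.6734 0.727 ] t [-0.0414  0.0026]
side handle 55 [0.4481 0.0009] [0.084 0.025] st [ 0.4475 -0.0216]
[ 0.54590452 -0.00058728  0.20337569] [3.14082810e+00 3.97675792e-04 5.40655362e-02]
```

View pics/w9.png

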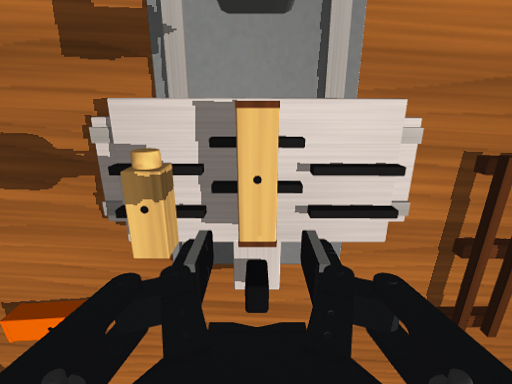

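The wrist view shows the long blank (dot 257,178) and mid blank (144,208) still on their cradles. Grasp the long one.

Emit:
{"fn": "drive_tool", "kwargs": {
  "rows": "1.2 0 -4 0 0 0 0.7; 1.2 0 -8 0 0 0 0.7; 1.2 0 -11 0 0 0 0.7; 1.2 0 -12.5 0 0 0 0.7; 1.2 0 -12.5 0 0 0 0.7; 1.2 0 -12.5 0 0 0 0.2; 1.2 0 -12.5 0 0 0 0.2; 1.2 0 -12.5 0 0 0 0.2; 1.2 0 -12.5 0 0 0 0.2; 1.2 0 -12.5 0 0 0 0.2; 1.2 0 -12.5 0 0 0 0.2"
}}

```text
time: 33.45
position: [0.56, -0.0004, 0.0795]
orientation: [3.141, -0.002, 0.054]
wrist_force: [-0.6, 0.3, 7.4]
grip_width: 0.0373
grasp_force: 61.1
```

Emit:
{"fn": "drive_tool", "kwargs": {
  "rows": "0 0 2 0 0 0 0.2; 0 0 5 0 0 0 0.2; 0 0 9 0 0 0 0.2; 0 0 12 0 0 0 0.2; 0 0 12 0 0 0 0.2; 0 0 12 0 0 0 0.2"
}}

```text
time: 34.05
position: [0.5591, -0.0008, 0.1985]
orientation: [3.141, -0.001, 0.053]
wrist_force: [-0.2, -0.0, -1.7]
grip_width: 0.0369
grasp_force: 60.3
```

Emit:
{"fn": "drive_tool", "kwargs": {
  "rows": "-4.8 -32.8 0 0 0 89 0.2; -4.8 -32.8 0 0 0 89 0.2; -4.8 -32.8 0 0 0 89 0.2; -4.8 -32.8 0 0 0 89 0.2; -4.8 -32.8 0 0 0 89 0.2; -4.8 -32.8 0 0 0 89 0.2; -4.8 -32.8 0 0 0 89 0.2; -4.8 -32.8 0 0 0 89 0.2; -4.8 -32.8 0 0 0 89 0.2; -4.8 -32.8 0 0 0 89 0.2; -4.8 -32.8 0 0 0 89 0.2; -4.8 -32.8 0 0 0 89 0.2"
}}

```text
time: 35.25
position: [0.5099, -0.3282, 0.1959]
orientation: [-3.139, -0.002, 1.607]
wrist_force: [-0.4, 0.2, -1.1]
grip_width: 0.0369
grasp_force: 60.5
```

Emit:
{"fn": "drive_tool", "kwargs": {
  "rows": "0 0 0 0 0 0 0.2; 0 0 -4 0 0 0 0.2; 0 0 -8 0 0 0 0.2; 0 0 -10 0 0 0 0.2; 0 0 -10 0 0 0 0.2; 0 0 -10 0 0 0 0.2"
}}

```text
time: 35.85
position: [0.5114, -0.3282, 0.0982]
orientation: [3.141, -0.0, 1.607]
wrist_force: [0.0, -0.1, -0.6]
grip_width: 0.037
grasp_force: 60.5
```

```bash
python3 - <<'E'
from look import *
P,im,d=snap('wrist'); w=cloud(P,d); save('w10',im); o=manip.get_obs(); print(o['position'],o['orientation'],o['grip_width'])
Z=w[...,2]; m=((Z>.028)&(Z<.042)&(abs(w[...,0]-.45)<.16)&(abs(w[...,1]+.333)<.06)).astype(np.uint8)
n,l,s_,c=cv2.connectedComponentsWithStats(m)
for i in range(1,n):
    if s_[i,4]>200: print(cv2.minAreaRect(w[l==i][:,:2].astype(np.float32)))
E
```

```text
[ 0.51211002 -0.32839221  0.09913484] [3.13978307e+00 5.17350692e-04 1.60676821e+00] 0.036960710954211926
((0.395479291677475, -0.3107694685459137), (0.1643756777048111, 0.01468493789434433), 1.8784480094909668)
((0.5631808042526245, -0.30515727400779724), (0.04085627570748329, 0.014195679686963558), 1.8328889608383179)
((0.3967304229736328, -0.36048609018325806), (0.16446299850940704, 0.014679323881864548), 2.0486395359039307)
((0.5652271509170532, -0.3549784719944), (0.039520617574453354, 0.014799924567341805), 1.3703213930130005)
```

View pics/w10.png

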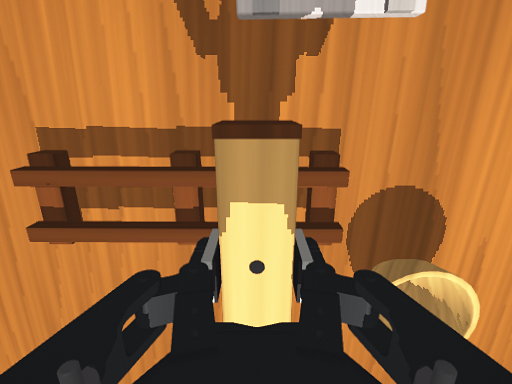

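The blank is held straight over the rack (dot 257,267), and the slats measured in the wrist view have their middle line at y≈−0.332 here. Lower and release.

Emit:
{"fn": "drive_tool", "kwargs": {
  "rows": "0 -0.1 -2 0 0 0 0.2; 0 -0.1 -4 0 0 0 0.2; 0 -0.1 -4.8 0 0 0 0.2; 0 -0.1 -4.8 0 0 0 0.2; 0 -0.1 -4.9 0 0 0 0.6; 0 -0.1 -4.9 0 0 0 0.6; 0 -0.1 -4.9 0 0 0 0.6; 0 -0.1 0 0 0 0 0.6; 0 -0.1 5 0 0 0 0.6; 0 -0.1 10 0 0 0 0.6; 0 -0.1 10 0 0 0 0.6"
}}

```text
time: 37.0
position: [0.5157, -0.3299, 0.2056]
orientation: [3.13, 0.006, 1.607]
wrist_force: [0.2, -0.4, -0.8]
grip_width: 0.0515
grasp_force: 0.0
```

Emit:
{"fn": "drive_tool", "kwargs": {
  "rows": "0.2 43.4 0 0 0 -89.2 0.6; 0.2 43.4 0 0 0 -89.2 0.6; 0.2 43.4 0 0 0 -89.2 0.6; 0.2 43.4 0 0 0 -89.2 0.6; 0.2 43.4 0 0 0 -89.2 0.6; 0.2 43.4 0 0 0 -89.2 0.6; 0.2 43.4 0 0 0 -89.2 0.6; 0.2 43.4 0 0 0 -89.2 0.6; 0.2 43.4 0 0 0 -89.2 0.6; 0.2 43.4 0 0 0 -89.2 0.6; 0.2 43.4 0 0 0 -89.2 0.6; 0.2 43.4 0 0 0 -89.2 0.6"
}}

```text
time: 38.2
position: [0.5129, 0.1052, 0.1982]
orientation: [3.141, -0.0, 0.051]
wrist_force: [-0.0, -0.6, 0.2]
grip_width: 0.0519
grasp_force: 0.0
```

```bash
python3 - <<'E'
from look import *
w,im=look('wrist',('mid',),cm=(.522,.108)); save('w11',im); dots('wrist'); print(manip.get_obs()['position'],manip.get_obs()['orientation'])
P,im,d=snap('side'); w=cloud(P,d); print('long rack side',blank(w,im,(.511,-.33),.09,.073))
P,im,d=snap('top'); w=cloud(P,d); print('long rack top',blank(w,im,(.511,-.33),.09,.073))
E
```

```text
wrist mid (array([0.5146, 0.1066]), array([0.0912, 0.0378]), 3.0, np.int32(3635)) st [0.5193 0.0807]
wrist handle 394 [ 0.4337 -0.006 ] [0.026 0.017] st [ 0.4328 -0.0277]
wrist dot [254. 182.] 43 [0.5227 0.107  0.1047] st [0.5275 0.0807]
[0.51302338 0.10454963 0.19807186] [ 3.14152247e+00 -2.38977806e-04  5.17691775e-02]
long rack side (array([ 0.5496, -0.2914]), array([0.0656, 0.038 ]), 83.5, np.int32(81))
long rack top (array([ 0.547 , -0.3005]), array([0.0621, 0.0373]), 84.5, np.int32(197))
```

```bash
python3 - <<'E'
from look import *
for n in('top','side'):
    P,im,d=snap(n); w=cloud(P,d)
    for R in(.12,.2): print(n,R,blank(w,im,(.53,-.34),R,.073),blank(w,im,(.53,-.34),R,.06))
    if n=='top': a=im[110:260,330:450]
    else: b=im[90:190,210:340]
save('rk',np.hstack([cv2.resize(a,(400,500),interpolation=3),cv2.resize(b,(400,500),interpolation=3)]))
E
```

```text
top 0.12 (array([ 0.5466, -0.3005]), array([0.0629, 0.0364]), 83.1, np.int32(194)) (array([ 0.5515, -0.2642]), array([0.0543, 0.0369]), 83.2, np.int32(153))
top 0.2 (array([ 0.5466, -0.3005]), array([0.0629, 0.0364]), 83.1, np.int32(194)) (array([ 0.653 , -0.4196]), array([0.0975, 0.0962]), 38.1, np.int32(262))
side 0.12 (array([ 0.5496, -0.2974]), array([0.0616, 0.0426]), 87.9, np.int32(76)) (array([ 0.553 , -0.2716]), array([0.0769, 0.0395]), 83.8, np.int32(73))
side 0.2 (array([ 0.5496, -0.2974]), array([0.0616, 0.0426]), 87.9, np.int32(76)) (array([ 0.553 , -0.2716]), array([0.0769, 0.0395]), 83.8, np.int32(73))
```

View pics/rk.png

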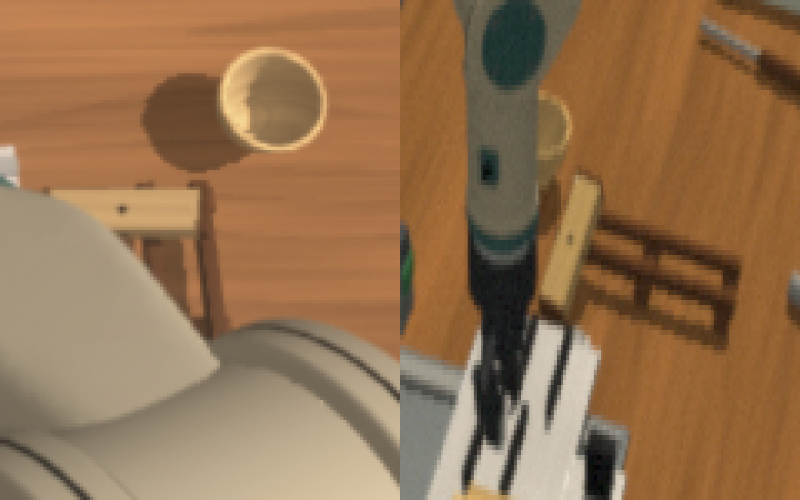

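The crop shows the long blank knocked aside: it's now off-centre toward the carriage and tilted over the inner slat. I'll place the mid blank first, then mend it.

Emit:
{"fn": "drive_tool", "kwargs": {
  "rows": "1 0.2 -4 0 0 0 0.7; 1 0.2 -8 0 0 0 0.7; 1 0.2 -10.5 0 0 0 0.7; 1 0.2 -11.9 0 0 0 0.7; 1 0.2 -11.9 0 0 0 0.7; 1 0.2 -11.9 0 0 0 0.2; 1 0.2 -11.9 0 0 0 0.2; 1 0.2 -11.9 0 0 0 0.2; 1 0.2 -11.9 0 0 0 0.2; 1 0.2 -11.9 0 0 0 0.2; 1 0.2 -11.9 0 0 0 0.2"
}}

```text
time: 39.6
position: [0.5239, 0.1067, 0.08]
orientation: [-3.141, -0.002, 0.05]
wrist_force: [-0.4, -0.7, 7.0]
grip_width: 0.0369
grasp_force: 61.1
```

Emit:
{"fn": "drive_tool", "kwargs": {
  "rows": "0 0 2 0 0 0 0.2; 0 0 5 0 0 0 0.2; 0 0 9 0 0 0 0.2; 0 0 12 0 0 0 0.2; 0 0 12 0 0 0 0.2; 0 0 12 0 0 0 0.2"
}}

```text
time: 40.2
position: [0.523, 0.1061, 0.1992]
orientation: [3.141, -0.001, 0.05]
wrist_force: [0.7, -0.5, -3.2]
grip_width: 0.0368
grasp_force: 60.4
```

Emit:
{"fn": "drive_tool", "kwargs": {
  "rows": "-12.3 -44.1 0 0 0 89.2 0.2; -12.3 -44.1 0 0 0 89.2 0.2; -12.3 -44.1 0 0 0 89.2 0.2; -12.3 -44.1 0 0 0 89.2 0.2; -12.3 -44.1 0 0 0 89.2 0.2; -12.3 -44.1 0 0 0 89.2 0.2; -12.3 -44.1 0 0 0 89.2 0.2; -12.3 -44.1 0 0 0 89.2 0.2; -12.3 -44.1 0 0 0 89.2 0.2; -12.3 -44.1 0 0 0 89.2 0.2; -12.3 -44.1 0 0 0 89.2 0.2; -12.3 -44.1 0 0 0 89.2 0.2"
}}

```text
time: 41.4
position: [0.3986, -0.3344, 0.197]
orientation: [-3.139, -0.004, 1.606]
wrist_force: [-0.9, 0.2, -1.1]
grip_width: 0.0369
grasp_force: 60.6
```

Emit:
{"fn": "drive_tool", "kwargs": {
  "rows": "0 0 0 0 0 0 0.2; 0 0 -4 0 0 0 0.2; 0 0 -8 0 0 0 0.2; 0 0 -10 0 0 0 0.2; 0 0 -10 0 0 0 0.2; 0 0 -10 0 0 0 0.2"
}}

```text
time: 42.0
position: [0.4008, -0.3337, 0.0993]
orientation: [3.141, -0.0, 1.608]
wrist_force: [0.4, 0.6, -1.6]
grip_width: 0.0368
grasp_force: 60.5
```

```bash
python3 - <<'E'
from look import *
P,im,d=snap('wrist'); w=cloud(P,d); save('w12',im); o=manip.get_obs(); print(o['position'],o['orientation'],o['grip_width'])
Z=w[...,2]; m=((Z>.028)&(Z<.042)&(abs(w[...,0]-.45)<.16)&(abs(w[...,1]+.333)<.06)).astype(np.uint8)
n,l,s_,c=cv2.connectedComponentsWithStats(m)
for i in range(1,n):
    if s_[i,4]>200: print(cv2.minAreaRect(w[l==i][:,:2].astype(np.float32)))
E
```

```text
[ 0.40119681 -0.33417238  0.09999884] [3.14014785e+00 6.95626462e-04 1.60764209e+00] 0.036703036065520334
((0.477713942527771, -0.29559531807899475), (0.1156182587146759, 0.04083577170968056), 2.037153482437134)
((0.346203088760376, -0.3122998774051666), (0.06518096476793289, 0.014108613133430481), 2.356137275695801)
((0.34150800108909607, -0.3626090884208679), (0.05305998772382736, 0.015539067797362804), 1.7371066808700562)
((0.49833232164382935, -0.3570488393306732), (0.1291368156671524, 0.01481620967388153), 1.318483829498291)
```

View pics/w12.png

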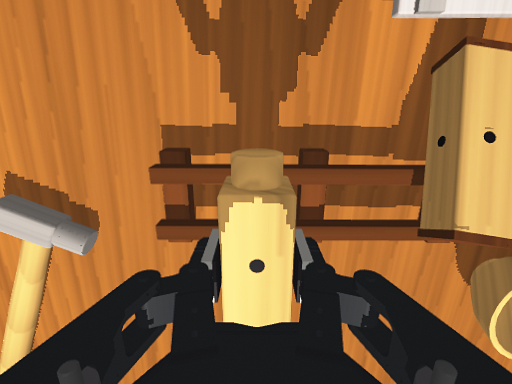

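The mid blank is held over the rack's near end (dot 257,266). The long blank is visible at upper right (dot 489,137), across the inner slat. Lower and release mid, then go above the long one.

Emit:
{"fn": "drive_tool", "kwargs": {
  "rows": "0 -0.1 -2 0 0 0 0.2; 0 -0.1 -4 0 0 0 0.2; 0 -0.1 -4.9 0 0 0 0.2; 0 -0.1 -4.9 0 0 0 0.2; 0 -0.1 -5 0 0 0 0.6; 0 -0.1 -5 0 0 0 0.6; 0 -0.1 -5 0 0 0 0.6; 0 -0.1 0 0 0 0 0.6; 0 -0.1 5 0 0 0 0.6; 0 -0.1 10 0 0 0 0.6; 5 2 12 0 0 0 0.7; 10 4 12 0 0 0 0.7"
}}

```text
time: 43.25
position: [0.4907, -0.3012, 0.2225]
orientation: [3.137, 0.004, 1.601]
wrist_force: [1.6, 0.0, 0.1]
grip_width: 0.0597
grasp_force: 0.0
```

Emit:
{"fn": "drive_tool", "kwargs": {
  "rows": "2.5 0.5 0 0 0 0 0.7; 2.5 0.5 0 0 0 0 0.7; 2.5 0.5 0 0 0 0 0.7"
}}

```text
time: 43.55
position: [0.5144, -0.2933, 0.2185]
orientation: [-3.141, 0.0, 1.608]
wrist_force: [-1.2, 0.5, 0.2]
grip_width: 0.0596
grasp_force: 0.0
```

```bash
cat > rk.py <<'E'
from look import *
def pale(w,im,c,R,z0=.03,z1=.12):
    hsv=cv2.cvtColor(im,cv2.COLOR_RGB2HSV).astype(int); Z=w[...,2]
    # local planar top face: fit plane by RANSAC-lite
    m=(Z>z0)&(Z<z1)&(np.hypot(w[...,0]-c[0],w[...,1]-c[1])<R)&(hsv[...,1]<165)&(im[...,0]>100)
    return m
def top(w,im,c,R):
    m=pale(w,im,c,R); p=w[m]; rng=np.random.default_rng(0); best=None
    for _ in range(300):
        a=p[rng.choice(len(p),3,False)]; n=np.cross(a[1]-a[0],a[2]-a[0]); L=np.linalg.norm(n)
        if L<1e-6: continue
        n/=L; n*=np.sign(n[2])
        if n[2]<.8: continue
        k=abs((p-a[0])@n)<.003
        if best is None or k.sum()>best[0].sum(): best=(k,n)
    k,n=best; q=p[k]; r=cv2.minAreaRect(q[:,:2].astype(np.float32))
    print('n',k.sum(),'normal',n.round(3),'rect',np.round(r[0],4),np.round(r[1],4),round(r[2],1),'z',q[:,2].min().round(3),q[:,2].max().round(3),'mean',q.mean(0).round(4))
def dark(w,im,c,R):
    Z=w[...,2]; g=im.max(-1); m=((g<75)&(Z>.03)&(np.hypot(w[...,0]-c[0],w[...,1]-c[1])<R)).astype(np.uint8)
    n,l,s_,cc=cv2.connectedComponentsWithStats(m)
    for i in range(1,n):
        x,y,a,b,A=s_[i]
        if 4<=A<300 and np.median(im[max(0,y-4):y+b+4,max(0,x-4):x+a+4,0])>130: print('dot',cc[i].round(1),A,np.median(w[l==i],0).round(4))
E
python3 - <<'E'
from rk import *
P,im,d=snap('wrist'); w=cloud(P,d); save('w13',im); o=manip.get_obs(); print(o['position'],o['orientation'])
top(w,im,(.55,-.285),.09); dark(w,im,(.55,-.285),.08)
print(blank(w,im,(.4,-.336),.08,.073)); dark(w,im,(.4,-.336),.06)
E
```

```text
[ 0.51352899 -0.29401145  0.21828288] [-3.13993035e+00  3.58706214e-04  1.60673810e+00]
n 3779 normal [-0.002  0.404  0.915] rect [ 0.5516 -0.2709] [0.119  0.0382] 82.5 z 0.037 0.093 mean [ 0.5512 -0.2727  0.0651]
dot [291.3 157.3] 29 [ 0.5515 -0.2708  0.0647]
dot [308.3 174.6] 7 [ 0.5791 -0.2979  0.0338]
dot [305.  211.5] 14 [ 0.5797 -0.3477  0.0335]
(array([ 0.4005, -0.3367]), array([0.0378, 0.1085]), 91.9, np.int32(2588))
dot [157.  210.4] 23 [ 0.4002 -0.3367  0.0735]
```

Mid is well placed ((0.400,−0.337), level). The long blank is tilted 24°, with its dot at (0.5515,−0.271,0.065), so I'll grasp it with a matching tool tilt.

```bash
python3 - <<'E'
from scipy.spatial.transform import Rotation as R
print((R.from_euler('x',-23.8,degrees=True)*R.from_euler('z',-9,degrees=True)).as_rotvec(degrees=True))
E
```

```text
[-23.7507602   -1.86922537  -8.87011005]
```

Emit:
{"fn": "drive_tool", "kwargs": {
  "rows": "3.8 5.4 0 -23.8 -1.9 -8.9 0.7; 3.8 5.4 0 -23.8 -1.9 -8.9 0.7; 3.8 5.4 0 -23.8 -1.9 -8.9 0.7; 3.8 5.4 -4 -23.8 -1.9 -8.9 0.7; 3.8 5.4 -8.5 -23.8 -1.9 -8.9 0.7; 3.8 5.4 -8.5 -23.8 -1.9 -8.9 0.7; 3.8 5.4 -8.5 -23.8 -1.9 -8.9 0.7"
}}

```text
time: 44.3
position: [0.5516, -0.2408, 0.1338]
orientation: [3.09, 0.414, 1.438]
wrist_force: [0.3, -0.2, 0.3]
grip_width: 0.0595
grasp_force: 0.0
```

```bash
python3 - <<'E'
from rk import *
from scipy.spatial.transform import Rotation as R
P,im,d=snap('wrist'); w=cloud(P,d); o=manip.get_obs(); print(o['position'],o['orientation'],o['q'].round(2)); M=R.from_euler('xyz',o['orientation']).as_matrix(); print(M.round(3))
top(w,im,(.55,-.275),.09); dark(w,im,(.55,-.285),.08)
E
```

```text
[ 0.55282976 -0.2407459   0.13503491] [3.08623836 0.41331529 1.43588157] [ 0.52  0.75 -0.62  1.87  1.09  0.98 -0.89]
[[ 0.123  0.992  0.001]
 [ 0.907 -0.112 -0.405]
 [-0.402  0.051 -0.914]]
n 6450 normal [-0.01   0.385  0.923] rect [ 0.551  -0.2591] [0.0555 0.1477] 1.8 z 0.03 0.092 mean [ 0.5521 -0.2633  0.0608]
dot [257.2 197.7] 54 [ 0.5519 -0.2713  0.0646]
```

Emit:
{"fn": "drive_tool", "kwargs": {
  "rows": "0 -1.5 -3.5 0 0 0 0.7; 0 -3 -7 0 0 0 0.7; 0 -4 -9.2 0 0 0 0.7; 0 -4 -9.2 0 0 0 0.7; 0 -4 -9.2 0 0 0 0.2; 0 -4 -9.2 0 0 0 0.2; 0 -4 -9.2 0 0 0 0.2; 0 -4 -9.2 0 0 0 0.2; 0 -4 -9.2 0 0 0 0.2; 0 -4 -9.2 0 0 0 0.2"
}}

```text
time: 45.35
position: [0.5546, -0.2792, 0.044]
orientation: [3.083, 0.414, 1.438]
wrist_force: [0.1, 1.3, 6.6]
grip_width: 0.0369
grasp_force: 61.5
```

Emit:
{"fn": "drive_tool", "kwargs": {
  "rows": "0 0 2 0 0 0 0.2; 0 0 5 0 0 0 0.2; 0 0 9 0 0 0 0.2; 0 0 12 0 0 0 0.2; 0 0 12 0 0 0 0.2; 0 0 12 0 0 0 0.2"
}}

```text
time: 45.95
position: [0.5529, -0.2794, 0.1625]
orientation: [3.086, 0.413, 1.438]
wrist_force: [0.4, -0.6, -1.5]
grip_width: 0.0364
grasp_force: 60.6
```

Emit:
{"fn": "drive_tool", "kwargs": {
  "rows": "-4.2 -5.2 2 23.8 1.9 8.9 0.2; -4.2 -5.2 2 23.8 1.9 8.9 0.2; -4.2 -5.2 2 23.8 1.9 8.9 0.2; -4.2 -5.2 2 23.8 1.9 8.9 0.2; -4.2 -5.2 -3 23.8 1.9 8.9 0.2; -4.2 -5.2 -6 23.8 1.9 8.9 0.2; -4.2 -5.2 -6 23.8 1.9 8.9 0.2; -4.2 -5.2 -6 23.8 1.9 8.9 0.2"
}}

```text
time: 46.75
position: [0.5104, -0.3308, 0.1008]
orientation: [-3.14, -0.002, 1.608]
wrist_force: [0.9, 0.9, -0.8]
grip_width: 0.0368
grasp_force: 60.5
```

```bash
python3 - <<'E'
from rk import *
P,im,d=snap('wrist'); w=cloud(P,d); save('w14',im); o=manip.get_obs(); print(o['position'],o['orientation'],o['grip_width'])
top(w,im,(.511,-.30),.09); dark(w,im,(.511,-.33),.08)
print(blank(w,im,(.4,-.336),.08,.073))
E
```

```text
[ 0.51155519 -0.33107712  0.10216887] [ 3.14055526e+00 -3.32725736e-04  1.60788198e+00] 0.03691958283805784
n 101 normal [-0.006 -0.053  0.999] rect [ 0.5064 -0.3007] [0.0494 0.0479] 9.5 z 0.114 0.12 mean [ 0.5102 -0.3182  0.1174]
dot [256.5 261.4] 141 [ 0.5104 -0.3315  0.123 ]
(array([ 0.4011, -0.3365]), array([0.0392, 0.1089]), 91.8, np.int32(7312))
```

Emit:
{"fn": "drive_tool", "kwargs": {
  "rows": "0 0 -2 0 0 0 0.2; 0 0 -4 0 0 0 0.2; 0 0 -4.8 0 0 0 0.2; 0 0 -4.8 0 0 0 0.2; 0 0 -4.9 0 0 0 0.6; 0 0 -4.9 0 0 0 0.6; 0 0 -4.9 0 0 0 0.6; 0 0 0 0 0 0 0.6; 0 0 5 0 0 0 0.6; 0 0 10 0 0 0 0.6; 0 0 12 0 0 0 0.6; 0 0 12 0 0 0 0.6"
}}

```text
time: 48.0
position: [0.513, -0.3321, 0.2261]
orientation: [3.135, 0.004, 1.607]
wrist_force: [-0.2, 0.1, 0.2]
grip_width: 0.0514
grasp_force: 0.0
```

Emit:
{"fn": "drive_tool", "kwargs": {
  "rows": "-6 10 3 0 0 0 0.6; -6 10 3 0 0 0 0.6; -6 10 3 0 0 0 0.6; -6 10 3 0 0 0 0.6; -6 10 3 0 0 0 0.6; -6 10 3 0 0 0 0.6"
}}

```text
time: 48.6
position: [0.4508, -0.233, 0.2508]
orientation: [-3.141, -0.0, 1.605]
wrist_force: [0.4, 0.8, 0.5]
grip_width: 0.0512
grasp_force: 0.0
```

```bash
python3 - <<'E'
from rk import *
for n in('wrist','top','side'):
    P,im,d=snap(n); w=cloud(P,d); print(n)
    if n=='side': save('fin',cv2.resize(im[90:260,170:350],None,fx=3,fy=3))
    for c in((.511,-.332),(.4,-.336)):
        try: print(blank(w,im,c,.08,.073)); top(w,im,c,.08); dark(w,im,c,.06)
        except Exception as x: print(x)
    r=carr(w)
    if len(r): print('ribs st',np.c_[r@e,r@nn].round(4).tolist())
o=manip.get_obs(); print(o['time'],o['position'])
E
```

```text
wrist
(array([ 0.5096, -0.3333]), array([0.0376, 0.1292]), 91.7, np.int32(1797))
n 1840 normal [-0.065 -0.004  0.998] rect [ 0.5109 -0.3328] [0.0381 0.1298] 2.9 z 0.069 0.075 mean [ 0.5064 -0.3234  0.073 ]
dot [299.1 244.6] 11 [ 0.5106 -0.3328  0.0733]
(array([ 0.4004, -0.3359]), array([0.037 , 0.1102]), 91.7, np.int32(1438))
n 1320 normal [0.02  0.021 1.   ] rect [ 0.4005 -0.3364] [0.038  0.1094] 2.7 z 0.068 0.075 mean [ 0.4045 -0.3391  0.0728]
dot [216.5 245.3] 14 [ 0.4002 -0.3371  0.0738]
ribs st [[0.5068, -0.1389], [0.5568, -0.1386]]
top
(array([ 0.5086, -0.2855]), array([0.0384, 0.045 ]), 92.8, np.int32(153))
n 141 normal [0.048 0.002 0.999] rect [ 0.5086 -0.2855] [0.0384 0.0451] 2.9 z 0.069 0.076 mean [ 0.5059 -0.2819  0.073 ]
(array([ 0.402 , -0.3352]), array([0.0384, 0.1122]), 91.8, np.int32(425))
n 329 normal [0.017 0.038 0.999] rect [ 0.4018 -0.3349] [0.0378 0.1115] 1.7 z 0.067 0.077 mean [ 0.4007 -0.3433  0.0728]
ribs st [[0.5868, -0.028], [0.5569, -0.1375], [0.5568, 0.0832], [0.5365, -0.028], [0.5066, -0.1373], [0.5066, 0.0822]]
side
(array([ 0.5128, -0.3293]), array([0.0398, 0.1344]), 92.7, np.int32(165))
n 111 normal [-0.075  0.022  0.997] rect [ 0.5112 -0.3312] [0.0365 0.1381] 2.7 z 0.07 0.079 mean [ 0.511  -0.3301  0.0738]
(array([ 0.401 , -0.3342]), array([0.0381, 0.1124]), 92.1, np.int32(134))
n 96 normal [-0.009 -0.003  1.   ] rect [ 0.401  -0.3351] [0.0378 0.1107] 1.5 z 0.071 0.076 mean [ 0.4011 -0.3405  0.0733]
ribs st [[0.5362, -0.0269], [0.5564, 0.0864], [0.5068, 0.0865]]
48.75 [ 0.45084781 -0.2323863   0.2508436 ]
```

View pics/fin.png

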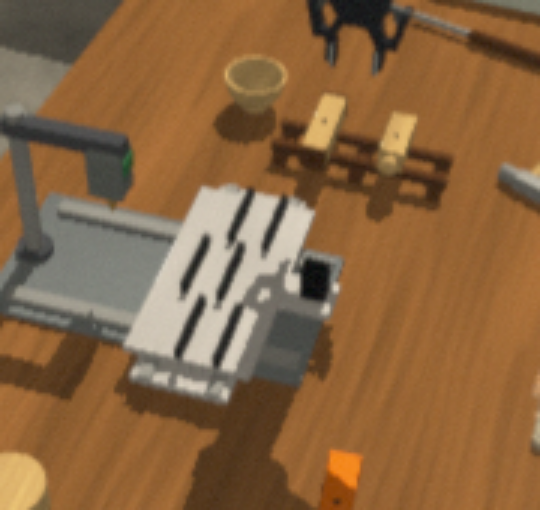

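The side view shows both blanks lying level across both slats, with the carriage out (ribs within ~1.3 mm of the earlier front-stop reading) and the arm clear. Handing in.

```bash
python3 -c "
from station import manip
print(manip.job_done())"
```

```text
the job is handed in; nothing more can be done
None
```

I handed the job in after about 49 s of robot time; the hand-in call returned no verdict. The long and mid blanks (short absent) each stood over 2 s under the pointer, within about 2 mm by camera. They now lie level across both rack slats. The long one was knocked off its place once on the rack and I re-laid it. The carriage is about 1 mm from its front stop, and I kept clear of the meter, bowl and disc throughout.

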